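# Clamp the closet rail and hang up the dippers

### The job

First tighten the clamp screw on top of the rail's post, clockwise, and stop as soon as its clutch slips. Then hang every dipper that stands on the table by its hooked handle over the rail, letting each go slowly so that its off-centre weight does not swing it off, until all of them hang still, clear of the table; leave the other things where they are.

Things in the scene. Friction and masses are not known exactly. Their poses are not given: they have to be found in the camera images.
- rail_mid (a point): Middle of the rail's axis, 260 mm above the table, on the fixed rack. Rail: white pipe, 16 mm diameter, along this frame's y, between posts at y = -250 and +250 mm (22 mm thick, heads up to 44 mm wide); free from y = -225 to +225 mm. Feet only at the posts: 120 x 60 mm (x, y), 10 mm thick. z is up; x points away from the robot within 0.2 rad.
- wings (a point): Centre of the black wing of the clamp screw on top of the post at the rail's +y end, 51 mm above the rail's axis. The wing is an upright bar 56 mm long (this frame's x), 12 mm thick (y), 34 mm tall (z, up): pinch it across its thickness from above. It turns about the vertical through this point; clockwise from above tightens, with light drag (0.04 N m).
- screw (a joint): Angle of the screw under the wing (brass collar with a pointer), rad, grows as it is tightened (clockwise from above). It starts at 0.1 to 0.9 and is home, at a hard stop, at 3.0. It turns back easily (0.04 N m) if the wing is turned back.
- clutch (a joint): Slip of the wing on the screw, rad, 0 at the start. While the screw still turns it stays near 0 and the wing carries the screw along; when the screw is home the clutch slips at about 0.22 N m and this grows as the wing goes on alone.
- dipper_a: Steel dipper, about 200 g, on the table; may be absent (None). Round open cup 76 mm wide, 70 mm high, on a foot 86 mm wide; origin: centre of its underside, z up. Flat upright handle (6 mm thick in x, 22 mm wide in y, centre at x = +41 mm) beside the cup, up to z = 182 mm, then bent towards +x into a hook. Pinch the handle across its 22 mm width, near z = 165 mm. Top of the hook at z = 204 mm.
- dipper_a_hook (a point): Outer corner of dipper_a's hook, where the rail's axis comes to lie once it hangs: x +83, z +185 mm in the dipper's frame, same axes. The hook is open below: space from x = 44 to 91 mm, underside rising from z 178 to 196 mm, closed at the end by a tongue 6 mm thick down to z = 160 mm. The weight lies some 80 mm nearer the cup, so once let go it swings, then leans about 27 degrees.
- dipper_b: Steel dipper, about 200 g, on the table; may be absent (None). Round open cup 76 mm wide, 70 mm high, on a foot 86 mm wide; origin: centre of its underside, z up. Flat upright handle (6 mm thick in x, 22 mm wide in y, centre at x = +41 mm) beside the cup, up to z = 182 mm, then bent towards +x into a hook. Pinch the handle across its 22 mm width, near z = 165 mm. Top of the hook at z = 204 mm.
- dipper_b_hook (a point): Outer corner of dipper_b's hook, where the rail's axis comes to lie once it hangs: x +83, z +185 mm in the dipper's frame, same axes. The hook is open below: space from x = 44 to 91 mm, underside rising from z 178 to 196 mm, closed at the end by a tongue 6 mm thick down to z = 160 mm. The weight lies some 80 mm nearer the cup, so once let go it swings, then leans about 27 degrees.
- dipper_c: Steel dipper, about 200 g, on the table; may be absent (None). Round open cup 72 mm wide, 55 mm high, on a foot 86 mm wide; origin: centre of its underside, z up. Flat upright handle (6 mm thick in x, 22 mm wide in y, centre at x = +41 mm) beside the cup, up to z = 182 mm, then bent towards +x into a hook. Pinch the handle across its 22 mm width, near z = 165 mm. Top of the hook at z = 204 mm.
- dipper_c_hook (a point): Outer corner of dipper_c's hook, where the rail's axis comes to lie once it hangs: x +83, z +185 mm in the dipper's frame, same axes. The hook is open below: space from x = 44 to 91 mm, underside rising from z 178 to 196 mm, closed at the end by a tongue 6 mm thick down to z = 160 mm. The weight lies some 80 mm nearer the cup, so once let go it swings, then leans about 27 degrees.
- dipper_d: Steel dipper, about 200 g, on the table; may be absent (None). Round open cup 72 mm wide, 55 mm high, on a foot 86 mm wide; origin: centre of its underside, z up. Flat upright handle (6 mm thick in x, 22 mm wide in y, centre at x = +41 mm) beside the cup, up to z = 182 mm, then bent towards +x into a hook. Pinch the handle across its 22 mm width, near z = 165 mm. Top of the hook at z = 204 mm.
- dipper_d_hook (a point): Outer corner of dipper_d's hook, where the rail's axis comes to lie once it hangs: x +83, z +185 mm in the dipper's frame, same axes. The hook is open below: space from x = 44 to 91 mm, underside rising from z 178 to 196 mm, closed at the end by a tongue 6 mm thick down to z = 160 mm. The weight lies some 80 mm nearer the cup, so once let go it swings, then leans about 27 degrees.
- brush: Hand brush lying on the table. Bystander, loose: leave alone. Origin at its underside near its middle.
- polish_tin: Round tin, 60 mm wide, 40 mm high. Bystander, loose: leave alone. Origin at its underside centre.
- bulb_box: Small carton, 55 x 55 x 40 mm. Bystander, loose: leave alone. Origin at its underside centre.
- cleaner: Tall bottle of cleaner, 72 mm wide, 210 mm high. Bystander, loose: leave alone. Origin at its underside centre.
- jar: Glass jar, 80 mm wide, 110 mm high. Bystander, loose: leave alone. Origin at its underside centre.
- pot: Terracotta pot, 100 mm wide, 80 mm high. Bystander, loose: leave alone. Origin at its underside centre.
- tape_roll: Roll of tape, 80 mm wide, 45 mm high. Bystander, loose: leave alone. Origin at its underside centre.

How it is judged:
On the way, in this order (a step that is already met when the one before it is completed fails the run):
1. the clamp screw is home and its clutch has just slipped (value of joint screw above 2.95 rad and value of joint clutch above 0.08 rad), for 0.1 s.
2. every dipper present hangs on the rail, let go (x of dipper_a_hook in the frame of rail_mid between -0.035 and 0.035 m and z of dipper_a_hook in the frame of rail_mid between -0.025 and 0.025 m and y of dipper_a_hook in the frame of rail_mid between -0.235 and 0.235 m and angle between each of dipper_a, dipper_b, dipper_c, dipper_d's own z axis and vertical below 0.8 rad and height (world z) of each of dipper_a, dipper_b, dipper_c, dipper_d above 0.03 m and linear speed of each of dipper_a, dipper_b, dipper_c, dipper_d below 0.05 m/s and angular speed of each of dipper_a, dipper_b, dipper_c, dipper_d below 0.5 rad/s and contact force between each of dipper_a, dipper_b, dipper_c, dipper_d and the fingers below 0.05 N and x of dipper_b_hook in the frame of rail_mid between -0.035 and 0.035 m and z of dipper_b_hook in the frame of rail_mid between -0.025 and 0.025 m and y of dipper_b_hook in the frame of rail_mid between -0.235 and 0.235 m and x of dipper_c_hook in the frame of rail_mid between -0.035 and 0.035 m and z of dipper_c_hook in the frame of rail_mid between -0.025 and 0.025 m and y of dipper_c_hook in the frame of rail_mid between -0.235 and 0.235 m and x of dipper_d_hook in the frame of rail_mid between -0.035 and 0.035 m and z of dipper_d_hook in the frame of rail_mid between -0.025 and 0.025 m and y of dipper_d_hook in the frame of rail_mid between -0.235 and 0.235 m), for 0.3 s.
At the end, for the whole second after the job is handed in: Screw home (over 2.95 rad), clutch slipped 0.08 to 0.7 rad; each dipper present hangs between the posts, its hook point within 35 mm of the rail's axis sideways and 25 mm in height, leaning under 0.8 rad, base over 30 mm up, under 0.05 m/s and 0.5 rad/s, not held (all of step 1 and all of step 2); the robot touches nothing.
It fails at once if the clamp screw's wing is driven on more than 0.7 rad (40 degrees) past the first slip (value of joint clutch above 0.7 rad).
It fails at once if a dipper is hung on the rail while the clamp screw is still loose (value of joint screw below 2.85 rad and ((x of dipper_a_hook in the frame of rail_mid between -0.035 and 0.035 m and z of dipper_a_hook in the frame of rail_mid between -0.025 and 0.025 m and y of dipper_a_hook in the frame of rail_mid between -0.235 and 0.235 m and angle between dipper_a's own z axis and vertical below 0.8 rad and height (world z) of dipper_a above 0.03 m and contact force between dipper_a and rack above 0.5 N) or (x of dipper_b_hook in the frame of rail_mid between -0.035 and 0.035 m and z of dipper_b_hook in the frame of rail_mid between -0.025 and 0.025 m and y of dipper_b_hook in the frame of rail_mid between -0.235 and 0.235 m and angle between dipper_b's own z axis and vertical below 0.8 rad and height (world z) of dipper_b above 0.03 m and contact force between dipper_b and rack above 0.5 N) or (x of dipper_c_hook in the frame of rail_mid between -0.035 and 0.035 m and z of dipper_c_hook in the frame of rail_mid between -0.025 and 0.025 m and y of dipper_c_hook in the frame of rail_mid between -0.235 and 0.235 m and angle between dipper_c's own z axis and vertical below 0.8 rad and height (world z) of dipper_c above 0.03 m and contact force between dipper_c and rack above 0.5 N) or (x of dipper_d_hook in the frame of rail_mid between -0.035 and 0.035 m and z of dipper_d_hook in the frame of rail_mid between -0.025 and 0.025 m and y of dipper_d_hook in the frame of rail_mid between -0.235 and 0.235 m and angle between dipper_d's own z axis and vertical below 0.8 rad and height (world z) of dipper_d above 0.03 m and contact force between dipper_d and rack above 0.5 N))).
It fails at once if one of the other loose things is pushed more than 50 mm from its place (distance of any of brush, polish_tin, bulb_box, cleaner, jar, pot, tape_roll from where it was at the start of the episode above 0.05 m).
Of dipper_a, dipper_b, dipper_c, dipper_d only 2 to 3 are there at a start; the rules pass over those that are not, and their reading is None.
At some moment in a run one of dipper_a, dipper_b, dipper_c, dipper_d may be knocked a few centimetres aside while the robot is not near it.
It also fails if it takes over 210 s, if anything falls off the work surface, if the arm or the gripper's body presses on something with over 40 N, if the wrist force passes 120 N, or if a joint passes its speed limit or range.

### The arm

A 7-joint arm with a two-finger parallel gripper is mounted at the origin on the work surface. World frame = base frame: x ahead of the robot, y to its left, z up, the work surface at z = 0. Lengths are in m, angles in rad, forces in N, time in s.
With the tool pointing down it reaches from about 0.425 to 0.925 m from the base axis. Payload 6.8 kg.
Tool frame: the origin (TCP) lies between the finger pads; the fingertips stand 11 mm ahead of it and the grasp point (between the pads) lies 8 mm behind it; z points along the fingers, y is the line along which they close (so a half turn about z gives the same grasp; the last joint's range is limited). The gripper opens to 85 mm and grips with 20 to 120 N. Pads are 22 mm wide; open, the fingers measure 114 mm over their backs; the gripper's body (76 mm by 85 mm) begins 54 mm behind the grasp point. The pads swing forward as they close: fully open they stand 13 mm farther back than shut.
Start: joints at [1.202, 0.477, 0.022, 1.555, -0.011, 1.109, -0.083], TCP at [0.174, -0.652, 0.242] pointing down, gripper open.
Joint ranges: [-2.96, 2.96], [-0.34, 2.1], [-1.41, 1.46], [0.24, 2.44], [-1.37, 4.51], [0.17, 1.92], [-2.96, 2.96]. Speed limits (rad/s): [2.39, 2.39, 3.14, 3.14, 3.14, 3.14, 3.14].

### API

Orientations are given as a rotation vector (axis times angle).
In Python, from bench import r gives the robot as it stands.
- The arm moves only by the tool send_rows, never from a script. Its argument "deltas" is a list of rows, each an object of numbers: "dx", "dy", "dz": the shift along the world's x, y, z in mm; "rx", "ry", "rz": the turn, a rotation vector about the world's x, y, z in degrees. A call has 1 to 5 rows; each row is the pose to reach, as a shift and turn from the pose commanded when the call began; what a row does not reach only later rows make up. A row lasts 1/12 s, in which the tool goes at most 41.7 mm and 7.16 degrees, less where a joint would pass 70% of its speed; a pose out of reach is approached as far as the arm can. A call with a gripper value outside its range is refused whole. "jaw" is the finger opening in mm, from 0 to 85.4, set as the call begins (left out, the last holds). The fingers move at their own pace and stop on an object; "newtons" is the grip in N (left out, the last holds). Time passes only in rows, so rows that repeat a pose let the fingers close. It gives the time, the measured TCP pose, the force, the opening and the grip force at its end, in the units of the state.
- r.get_obs(): the state, without advancing time (a new reading comes with each control period).
- r.grab_frame(name): name is "scene" or "side" or "wrist"; returns a dict with "frame" (420x560x3 uint8, blue, green, red), "z_map" (420x560 float32, m along the optical axis (not along the pixel's ray), 0 where there is no reading), "vertical_fov" (degrees; the focal length in pixels is half the picture's height over the tangent of half this angle, whatever the lens; pixels are square), "cx", "cy" (the principal point, pixels), "distortion" ([k1, k2, p1, p2, k3] as OpenCV has them; the pictures are not rectified), "xyz" and "orientation" of the camera in the world. Camera axes: x right, y down, z forward; pixel columns grow to the right and rows downward; lengths in m; the calibration is good to about 2 mm. A picture is of the moment at which its call begins.
- r.hand_in(): hands the job in; it is judged then, once.
The state is a dict: "clock": time; "joints": joint angles; "qvel": joint speeds; "tau": joint torques, N m; "tcp_pos": TCP position; "orientation": TCP orientation; "contact_force": force on the tool from outside, world axes, zero at the start; "moment": the same for the moment, N m; "grip_width": finger opening in m; "gripper_force": force on a finger pad.
Only numpy, scipy, OpenCV 4.12 (cv2) and the standard library are available. Lean on these libraries where they do the work, as an engineer would, in place of code of your own. Each camera call takes 0.05 s, during which the arm holds its last target. There are 200 camera calls.

## Working session

There is one attempt and no reset: what is moved stays moved. The work goes in short steps, Python scripts to look and compute and a tool call to move; the robot and the scene stay as the last step left them, time stands still between calls to the robot, and variables do not carry over. Pictures are saved under pics/ and viewed, at most 14 in all, crops included, and the job is handed in when it is done.

Besides the shell and the picture viewer there is one more tool, called after "Call:" by a JSON object that holds its "name" and its "arguments", one argument or row to a line. send_rows: Moves the arm, as the interface text tells. Its arguments: {"type":"object","properties":{"deltas":{"type":"array","items":{"type":"object","properties":{"dx":{"type":"number"},"dy":{"type":"number"},"dz":{"type":"number"},"rx":{"type":"number"},"ry":{"type":"number"},"rz":{"type":"number"}}}},"jaw":{"type":"number"},"newtons":{"type":"number"}},"required":["deltas"]}

```bash
ls; mkdir -p pics; cat > h.py <<'E'
import numpy as np,cv2
from scipy.spatial.transform import Rotation as R
from bench import r
def cam(n):
    f=r.grab_frame(n); return f
def cloud(f):
    im=f['frame'];h,w=im.shape[:2]
    fl=h/2/np.tan(np.radians(f['vertical_fov'])/2)
    K=np.array([[fl,0,f['cx']],[0,fl,f['cy']],[0,0,1.]])
    u,v=np.meshgrid(np.arange(w),np.arange(h))
    p=np.stack([u,v],-1).reshape(-1,1,2).astype(np.float64)
    n=cv2.undistortPoints(p,K,np.array(f['distortion'],float)).reshape(h,w,2)
    z=f['z_map'][...,None]
    o=np.array(f['orientation'],float)
    Rm=R.from_rotvec(o).as_matrix() if o.size==3 else o.reshape(3,3)
    P=np.concatenate([n*z,z],-1)@Rm.T+np.array(f['xyz'])
    P[f['z_map']==0]=np.nan
    return P
def st():
    o=r.get_obs(); 
    print({k:np.round(o[k],3).tolist() for k in ('clock','joints','tcp_pos','orientation','contact_force','moment','grip_width','gripper_force')})
E
python3 - <<'E'
from h import *
st()
for n in('scene','side'):
    f=cam(n); cv2.imwrite(f'pics/{n}0.png',f['frame']); np.savez(f'{n}0.npz',P=cloud(f),im=f['frame'])
    print(n,f['xyz'],f['orientation'],f['vertical_fov'],f['distortion'])
E
```

```text
pics
{'clock': 0.0, 'joints': [1.202, 0.478, 0.022, 1.556, -0.011, 1.109, -0.083], 'tcp_pos': [0.174, -0.652, 0.241], 'orientation': [-3.113, -0.408, 0.001], 'contact_force': [-0.949, 0.441, 0.964], 'moment': [0.022, 0.015, 0.01], 'grip_width': 0.086, 'gripper_force': 0.0}
scene [ 1.25370535 -0.92321015  0.9716773 ] [-2.06087631 -0.69543309  0.39848725] 44.96786891845306 [-0.0311604  0.         0.         0.         0.       ]
side [-0.05939427  0.68166945  1.10903318] [-0.94240065  2.54655414 -1.03049414] 54.31128702261344 [-0.0700824  0.         0.         0.         0.       ]
```

View pics/scene0.png

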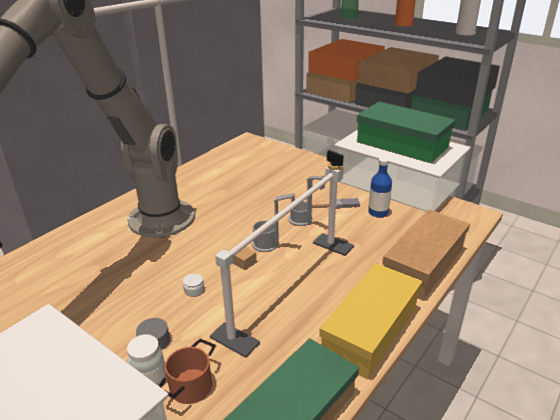

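View pics/side0.png

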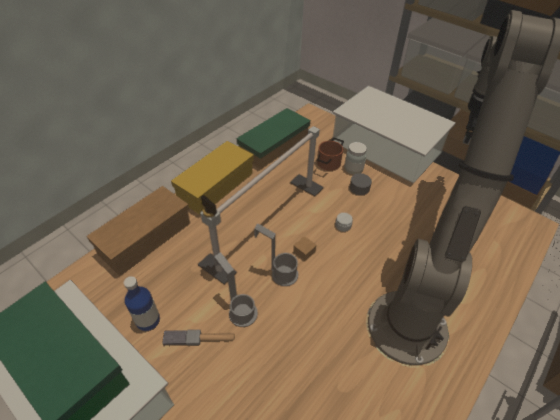

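The scene view shows the rack, with its wing at (335,158), and two dippers at (265,235) and (300,212). It also shows the bottle, carton, tin, tape, jar and pot. The side view shows the same dippers at (285,268) and (242,310), and the wing at (209,206). There is something dark near the pot. Next I'll build a top-down map.

```bash
python3 - <<'E'
from h import *
big=[]
S={}
for n in('scene','side'):
    d=np.load(f'{n}0.npz');S[n]=(d['P'],d['im'])
# topdown map: x 0.2..1.1 , y -0.8..0.8 , 2mm -> colour by original
W=np.zeros((600,800,3),np.uint8)
for n in S:
    P,im=S[n]; m=np.isfinite(P).all(-1)&(P[...,2]>0.012)&(P[...,2]<0.36)
    p=P[m];c=im[m];o=np.argsort(p[:,2]);p=p[o];c=c[o]
    row=(599-(p[:,0]-0.1)/0.002).astype(int);col=(799-(p[:,1]+0.8)/0.002).astype(int)
    k=(row>=0)&(row<600)&(col>=0)&(col<800)
    W[row[k],col[k]]=c[k]
cv2.imwrite('pics/top.png',W)
side=S['side'][1][120:210,270:400]; sc=S['scene'][1][310:420,110:250]
v=np.zeros((600,800,3),np.uint8)
a=cv2.resize(side,(400,277),interpolation=3);b=cv2.resize(sc,(400,314),interpolation=3)
v[:277,:400]=a;v[277:591,:400]=b
a=cv2.resize(S['side'][1][190:340,150:310],(400,375)); v[:375,400:]=a
cv2.imwrite('pics/crop.png',v)
for n in S:
    P,im=S[n]
    # rail height points
    m=np.isfinite(P).all(-1)&(abs(P[...,2]-0.266)<0.006)&(im.min(-1)>120)&(P[...,0]>.3)
    p=P[m];print(n,len(p),np.percentile(p,[2,50,98],axis=0).round(3).tolist())
    mm=np.isfinite(P).all(-1)&(P[...,2]>0.295)&(P[...,2]<0.35)&(im.max(-1)<60)&(P[...,0]>.3)&(abs(P[...,1])<.6)
    p=P[mm];print('wing',len(p),p.mean(0).round(3), p.min(0).round(3),p.max(0).round(3))
E
```

```text
scene 841 [[0.555, -0.293, 0.261], [0.576, -0.037, 0.267], [0.725, 2.081, 0.271]]
wing 174 [0.565 0.216 0.313] [0.537 0.205 0.295] [0.59  0.224 0.33 ]
side 306 [[0.56, -0.25, 0.264], [0.571, 0.001, 0.268], [0.583, 0.19, 0.272]]
wing 158 [0.559 0.227 0.316] [0.535 0.217 0.295] [0.588 0.234 0.331]
```

View pics/top.png

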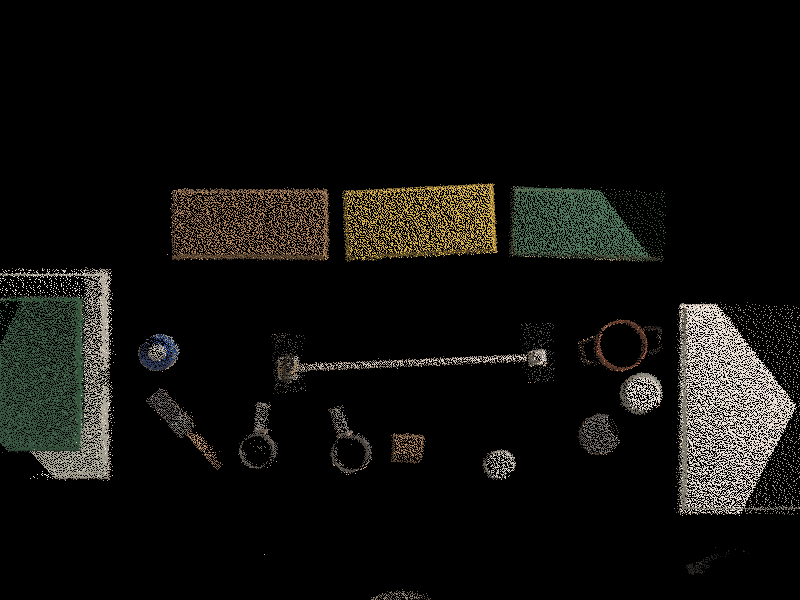

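View pics/crop.png

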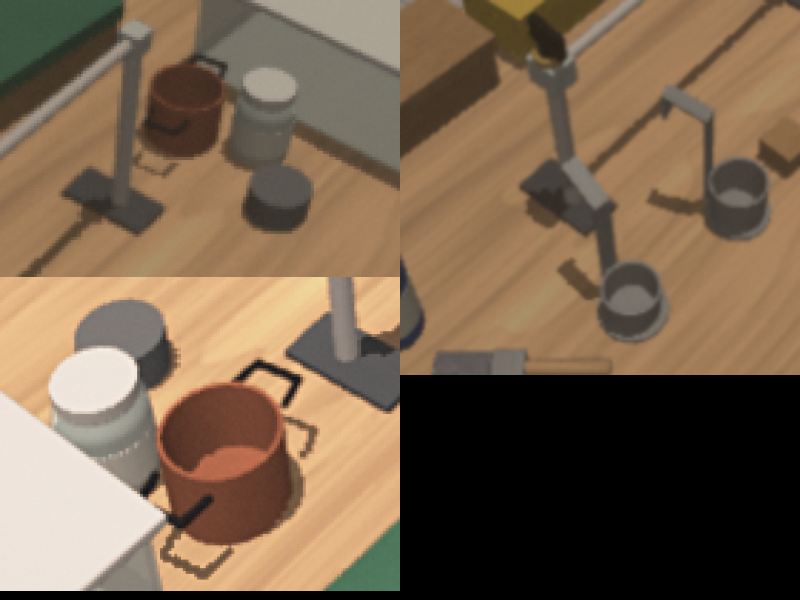

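The map shows exactly two dippers, with cups near (0.39,0.28) and (0.40,0.09). The dark things by the pot are its wire handles. I'm moving up and over towards the wing.

Call:
{"name": "send_rows", "arguments": {
  "deltas": [
    {"dz": 40,"rz": 7},
    {"dz": 80,"rz": 14},
    {"dz": 120,"rz": 21},
    {"dz": 160,"rz": 28},
    {"dx": 20,"dy": 20,"dz": 160,"rz": 35}
  ]
}}

```text
$.deltas[0]: bad value
```

Call:
{"name": "send_rows", "arguments": {
  "deltas": [
    {"dx": 29,"dy": 26,"rz": 7},
    {"dx": 58,"dy": 53,"rz": 14},
    {"dx": 88,"dy": 79,"rz": 21},
    {"dx": 117,"dy": 106,"rz": 28},
    {"dx": 146,"dy": 132,"rz": 35}
  ]
}}

```text
$.deltas[0]: bad value
```

Call:
{"name": "send_rows", "arguments": {
  "deltas": [
    {"dx": 24,"dy": 30,"rz": 7},
    {"dx": 48,"dy": 60,"rz": 14},
    {"dx": 72,"dy": 90,"rz": 21},
    {"dx": 96,"dy": 120,"rz": 28},
    {"dx": 120,"dy": 150,"rz": 35}
  ]
}}

```text
$.deltas[0]: bad value
```

Call:
{"name": "send_rows", "arguments": {
  "deltas": [
    {"dx": 0,"dy": 0,"dz": 40,"rx": 0,"ry": 0,"rz": 7},
    {"dx": 0,"dy": 0,"dz": 80,"rx": 0,"ry": 0,"rz": 14},
    {"dx": 0,"dy": 0,"dz": 120,"rx": 0,"ry": 0,"rz": 21},
    {"dx": 0,"dy": 0,"dz": 160,"rx": 0,"ry": 0,"rz": 28},
    {"dx": 20,"dy": 20,"dz": 160,"rx": 0,"ry": 0,"rz": 35}
  ]
}}

```text
clock: 0.52
tcp_pos: [0.1893, -0.6377, 0.4112]
orientation: [2.838, 1.316, -0.008]
contact_force: [-0.7, -0.5, 1.7]
grip_width: 0.0854
gripper_force: 0.0
```

Call:
{"name": "send_rows", "arguments": {
  "deltas": [
    {"dx": 29,"dy": 26,"dz": 0,"rx": 0,"ry": 0,"rz": 7},
    {"dx": 58,"dy": 53,"dz": 0,"rx": 0,"ry": 0,"rz": 14},
    {"dx": 88,"dy": 79,"dz": 0,"rx": 0,"ry": 0,"rz": 21},
    {"dx": 117,"dy": 106,"dz": 0,"rx": 0,"ry": 0,"rz": 28},
    {"dx": 146,"dy": 132,"dz": 0,"rx": 0,"ry": 0,"rz": 35}
  ]
}}

```text
clock: 0.93
tcp_pos: [0.3411, -0.4984, 0.402]
orientation: [-2.31, -2.128, 0.0]
contact_force: [0.6, -0.5, -0.4]
grip_width: 0.0853
gripper_force: 0.0
```

Call:
{"name": "send_rows", "arguments": {
  "deltas": [
    {"dx": 24,"dy": 30,"dz": 0,"rx": 0,"ry": 0,"rz": 7},
    {"dx": 48,"dy": 60,"dz": 0,"rx": 0,"ry": 0,"rz": 14},
    {"dx": 72,"dy": 90,"dz": 0,"rx": 0,"ry": 0,"rz": 21},
    {"dx": 96,"dy": 120,"dz": 0,"rx": 0,"ry": 0,"rz": 28},
    {"dx": 120,"dy": 150,"dz": 0,"rx": 0,"ry": 0,"rz": 35}
  ]
}}

```text
clock: 1.35
tcp_pos: [0.4607, -0.3485, 0.402]
orientation: [-1.564, -2.724, 0.0]
contact_force: [0.3, -0.6, -0.3]
grip_width: 0.0851
gripper_force: 0.0
```

Call:
{"name": "send_rows", "arguments": {
  "deltas": [
    {"dx": 8,"dy": 38,"dz": 0,"rx": 0,"ry": 0,"rz": 7},
    {"dx": 16,"dy": 76,"dz": 0,"rx": 0,"ry": 0,"rz": 14},
    {"dx": 24,"dy": 114,"dz": 0,"rx": 0,"ry": 0,"rz": 21},
    {"dx": 32,"dy": 152,"dz": 0,"rx": 0,"ry": 0,"rz": 28},
    {"dx": 40,"dy": 190,"dz": 0,"rx": 0,"ry": 0,"rz": 35}
  ]
}}

```text
clock: 1.77
tcp_pos: [0.4998, -0.1583, 0.402]
orientation: [-0.672, -3.068, 0.0]
contact_force: [0.9, 0.2, 0.1]
grip_width: 0.0855
gripper_force: 0.0
```

Call:
{"name": "send_rows", "arguments": {
  "deltas": [
    {"dx": 4,"dy": 39,"dz": 0,"rx": 0,"ry": 0,"rz": 6},
    {"dx": 8,"dy": 78,"dz": 0,"rx": 0,"ry": 0,"rz": 12},
    {"dx": 12,"dy": 117,"dz": 0,"rx": 0,"ry": 0,"rz": 18},
    {"dx": 16,"dy": 156,"dz": 0,"rx": 0,"ry": 0,"rz": 24},
    {"dx": 20,"dy": 190,"dz": 0,"rx": 0,"ry": 0,"rz": 28}
  ]
}}

```text
clock: 2.18
tcp_pos: [0.5195, 0.0325, 0.4023]
orientation: [0.091, -3.14, 0.0]
contact_force: [0.2, 0.1, 0.3]
grip_width: 0.0851
gripper_force: 0.0
```

Call:
{"name": "send_rows", "arguments": {
  "deltas": [
    {"dx": 9,"dy": 35,"dz": 5,"rx": 0,"ry": 0,"rz": 0},
    {"dx": 18,"dy": 70,"dz": 10,"rx": 0,"ry": 0,"rz": 0},
    {"dx": 27,"dy": 105,"dz": 15,"rx": 0,"ry": 0,"rz": 0},
    {"dx": 36,"dy": 140,"dz": 20,"rx": 0,"ry": 0,"rz": 0},
    {"dx": 43,"dy": 185,"dz": 20,"rx": 0,"ry": 0,"rz": 0}
  ],
  "jaw": 45
}}

```text
clock: 2.6
tcp_pos: [0.5637, 0.2112, 0.4227]
orientation: [-0.076, 3.14, -0.001]
contact_force: [0.6, -0.3, 0.8]
grip_width: 0.0452
gripper_force: 0.0
```

Call:
{"name": "send_rows", "arguments": {
  "deltas": [
    {"dx": 0,"dy": 0,"dz": 0,"rx": 0,"ry": 0,"rz": 0},
    {"dx": 0,"dy": 0,"dz": 0,"rx": 0,"ry": 0,"rz": 0}
  ]
}}

```text
clock: 2.77
tcp_pos: [0.5614, 0.2144, 0.4216]
orientation: [0.09, -3.139, -0.002]
contact_force: [0.2, -1.1, 0.3]
grip_width: 0.0447
gripper_force: 0.0
```

```bash
python3 - <<'E'
from h import *
st()
f=cam('wrist');P=cloud(f);im=f['frame'];cv2.imwrite('pics/w1.png',im);print(f['xyz'])
np.savez('w1.npz',P=P,im=im)
Z=[]
for n in('scene0','side0','w1'):
    d=np.load(n+'.npz');P,im=d['P'],d['im']
    m=np.isfinite(P).all(-1)&(P[...,2]>.296)&(P[...,2]<.335)&(im.max(-1)<75)&(abs(P[...,0]-.563)<.05)&(abs(P[...,1]-.222)<.05)
    p=P[m]; t=p[p[:,2]>.322]
    for q,l in((p,'all'),(t,'top')):
        if len(q)>5:
            b=cv2.minAreaRect(q[:,:2].astype(np.float32)*1000);print(n,l,len(q),q.mean(0).round(4),q[:,2].max().round(3),np.round(b[0],1),np.round(b[1],1),round(b[2],1))
E
```

```text
{'clock': 2.767, 'joints': [0.187, 0.364, -0.894, 1.44, 0.281, 1.472, 0.926], 'tcp_pos': [0.561, 0.214, 0.422], 'orientation': [0.09, -3.139, -0.002], 'contact_force': [0.198, -1.057, 0.322], 'moment': [-0.047, -0.017, 0.018], 'grip_width': 0.045, 'gripper_force': 0.0}
[0.49414762 0.20977583 0.55344049]
scene0 all 181 [0.5641 0.2163 0.3136] 0.331 [563.  215.8] [20.6 54.2] 83.5
scene0 top 49 [0.5633 0.2175 0.326 ] 0.331 [561.9 219.2] [14.3 50.5] 83.5
side0 all 161 [0.5586 0.2267 0.3165] 0.331 [562.2 224.6] [16.8 55.5] 82.4
side0 top 68 [0.5616 0.2243 0.3265] 0.331 [562.3 222.8] [13.1 54.9] 82.2
w1 all 1820 [0.5565 0.2219 0.3216] 0.329 [559.1 222.6] [53.2 23.2] 9.3
w1 top 1410 [0.5577 0.2226 0.3267] 0.329 [559.2 223. ] [12.1 54.1] 84.1
```

View pics/w1.png

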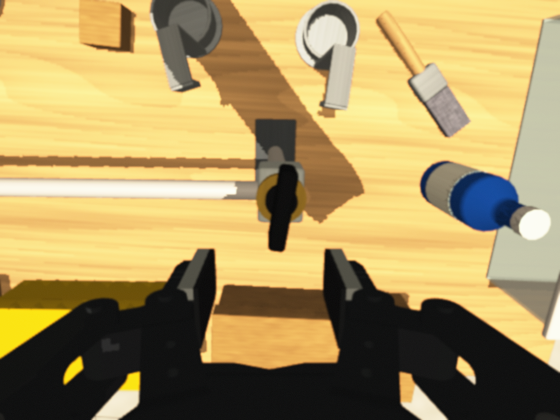

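The wrist view shows the wing centred near (283,208), tilted about 6° from x; the rail lies along row 188. I'm aligning and descending.

Call:
{"name": "send_rows", "arguments": {
  "deltas": [
    {"dx": 0,"dy": 4,"dz": 0,"rx": 0,"ry": 0,"rz": -5},
    {"dx": 0,"dy": 8,"dz": -20,"rx": 0,"ry": 0,"rz": -9.5},
    {"dx": 0,"dy": 8,"dz": -50,"rx": 0,"ry": 0,"rz": -9.5},
    {"dx": 0,"dy": 8,"dz": -85,"rx": 0,"ry": 0,"rz": -9.5},
    {"dx": 0,"dy": 8,"dz": -112,"rx": 0,"ry": 0,"rz": -9.5}
  ]
}}

```text
clock: 3.23
tcp_pos: [0.5625, 0.216, 0.308]
orientation: [-0.185, -3.136, 0.003]
contact_force: [0.3, 0.3, -1.1]
grip_width: 0.0446
gripper_force: 0.0
```

Call:
{"name": "send_rows", "arguments": {
  "deltas": [
    {"dx": 0,"dy": 0,"dz": 0,"rx": 0,"ry": 0,"rz": 0},
    {"dx": 0,"dy": 0,"dz": 0,"rx": 0,"ry": 0,"rz": 0},
    {"dx": 0,"dy": 0,"dz": 0,"rx": 0,"ry": 0,"rz": 0},
    {"dx": 0,"dy": 0,"dz": 0,"rx": 0,"ry": 0,"rz": 0},
    {"dx": 0,"dy": 0,"dz": 0,"rx": 0,"ry": 0,"rz": 0}
  ],
  "jaw": 4,
  "newtons": 50
}}

```text
clock: 3.65
tcp_pos: [0.562, 0.2224, 0.3104]
orientation: [-0.176, -3.136, -0.012]
contact_force: [3.5, 14.7, -12.8]
grip_width: 0.011
gripper_force: 51.6
```

```bash
python3 -c "
from h import *
st()"
```

```text
{'clock': 3.65, 'joints': [0.15, 0.423, -0.844, 1.609, 0.323, 1.253, 0.707], 'tcp_pos': [0.562, 0.222, 0.31], 'orientation': [-0.176, -3.136, -0.012], 'contact_force': [3.513, 14.69, -12.802], 'moment': [2.97, -0.71, -0.014], 'grip_width': 0.011, 'gripper_force': 51.623}
```

Call:
{"name": "send_rows", "arguments": {
  "deltas": [
    {"dx": 0,"dy": 1.5,"dz": 0,"rx": 0,"ry": 0,"rz": -6},
    {"dx": 0,"dy": 1.5,"dz": 0,"rx": 0,"ry": 0,"rz": -12},
    {"dx": 0,"dy": 1.5,"dz": 0,"rx": 0,"ry": 0,"rz": -18},
    {"dx": 0,"dy": 1.5,"dz": 0,"rx": 0,"ry": 0,"rz": -24},
    {"dx": 0,"dy": 1.5,"dz": 0,"rx": 0,"ry": 0,"rz": -30}
  ]
}}

```text
clock: 4.07
tcp_pos: [0.5619, 0.2225, 0.3104]
orientation: [-0.991, -2.979, -0.007]
contact_force: [1.5, 10.7, -10.9]
grip_width: 0.0112
gripper_force: 51.9
```

```bash
python3 -c "
from h import *
st()"
```

```text
{'clock': 4.067, 'joints': [0.075, 0.395, -0.735, 1.612, 0.272, 1.239, 0.219], 'tcp_pos': [0.562, 0.223, 0.31], 'orientation': [-0.991, -2.979, -0.007], 'contact_force': [1.456, 10.72, -10.907], 'moment': [2.217, -0.302, 0.075], 'grip_width': 0.011, 'gripper_force': 51.927}
```

Call:
{"name": "send_rows", "arguments": {
  "deltas": [
    {"dx": 0,"dy": 1,"dz": -0.5,"rx": 0,"ry": 0,"rz": -7},
    {"dx": 0,"dy": 1,"dz": -1,"rx": 0,"ry": 0,"rz": -14},
    {"dx": 0,"dy": 1,"dz": -1,"rx": 0,"ry": 0,"rz": -21},
    {"dx": 0,"dy": 1,"dz": -1,"rx": 0,"ry": 0,"rz": -28},
    {"dx": 0,"dy": 1,"dz": -1,"rx": 0,"ry": 0,"rz": -35}
  ]
}}

```text
clock: 4.48
tcp_pos: [0.5617, 0.2228, 0.3102]
orientation: [-1.842, -2.541, -0.004]
contact_force: [-1.4, 7.1, -3.4]
grip_width: 0.011
gripper_force: 52.9
```

Call:
{"name": "send_rows", "arguments": {
  "deltas": [
    {"dx": 0,"dy": 0,"dz": 0,"rx": 0,"ry": 0,"rz": -7},
    {"dx": 0,"dy": 0,"dz": 0,"rx": 0,"ry": 0,"rz": -14},
    {"dx": 0,"dy": 0,"dz": 0,"rx": 0,"ry": 0,"rz": -21},
    {"dx": 0,"dy": 0,"dz": 0,"rx": 0,"ry": 0,"rz": -28},
    {"dx": 0,"dy": 0,"dz": 0,"rx": 0,"ry": 0,"rz": -35}
  ]
}}

```text
clock: 4.9
tcp_pos: [0.5617, 0.223, 0.3103]
orientation: [-2.52, -1.869, -0.002]
contact_force: [-1.2, 6.3, -4.5]
grip_width: 0.0109
gripper_force: 52.9
```

```bash
python3 -c "
from h import *
st()"
```

```text
{'clock': 4.9, 'joints': [-0.091, 0.35, -0.505, 1.623, 0.174, 1.214, -0.925], 'tcp_pos': [0.562, 0.223, 0.31], 'orientation': [-2.52, -1.869, -0.002], 'contact_force': [-1.228, 6.349, -4.468], 'moment': [1.556, 0.485, 0.081], 'grip_width': 0.011, 'gripper_force': 52.904}
```

Call:
{"name": "send_rows", "arguments": {
  "deltas": [
    {"dx": 0,"dy": 0,"dz": 0,"rx": 0,"ry": 0,"rz": -7},
    {"dx": 0,"dy": 0,"dz": 0,"rx": 0,"ry": 0,"rz": -14},
    {"dx": 0,"dy": 0,"dz": 0,"rx": 0,"ry": 0,"rz": -21},
    {"dx": 0,"dy": 0,"dz": 0,"rx": 0,"ry": 0,"rz": -25}
  ]
}}

```text
clock: 5.23
tcp_pos: [0.5616, 0.2231, 0.3103]
orientation: [-2.865, -1.279, -0.001]
contact_force: [-0.6, 6.3, -3.5]
grip_width: 0.0107
gripper_force: 52.9
```

```bash
python3 -c "
from h import *
st()"
```

```text
{'clock': 5.233, 'joints': [-0.149, 0.339, -0.428, 1.627, 0.144, 1.207, -1.337], 'tcp_pos': [0.562, 0.223, 0.31], 'orientation': [-2.865, -1.279, -0.001], 'contact_force': [-0.619, 6.323, -3.485], 'moment': [1.622, 0.41, 0.089], 'grip_width': 0.011, 'gripper_force': 52.893}
```

Turned 125° with no slip yet (mz 0.09). I'm continuing in 12° steps.

Call:
{"name": "send_rows", "arguments": {
  "deltas": [
    {"dx": 0,"dy": 0,"dz": 0,"rx": 0,"ry": 0,"rz": -5},
    {"dx": 0,"dy": 0,"dz": 0,"rx": 0,"ry": 0,"rz": -10},
    {"dx": 0,"dy": 0,"dz": 0,"rx": 0,"ry": 0,"rz": -12}
  ]
}}

```text
clock: 5.48
tcp_pos: [0.5617, 0.2232, 0.3102]
orientation: [-2.982, -0.976, -0.001]
contact_force: [-1.0, 7.3, -3.9]
grip_width: 0.0115
gripper_force: 52.9
```

```bash
python3 -c "
from h import *
st()"
```

```text
{'clock': 5.483, 'joints': [-0.176, 0.334, -0.392, 1.629, 0.131, 1.204, -1.533], 'tcp_pos': [0.562, 0.223, 0.31], 'orientation': [-2.982, -0.976, -0.001], 'contact_force': [-1.021, 7.282, -3.886], 'moment': [1.658, 0.365, 0.033], 'grip_width': 0.012, 'gripper_force': 52.883}
```

Call:
{"name": "send_rows", "arguments": {
  "deltas": [
    {"dx": 0,"dy": 0,"dz": 0,"rx": 0,"ry": 0,"rz": -5},
    {"dx": 0,"dy": 0,"dz": 0,"rx": 0,"ry": 0,"rz": -9},
    {"dx": 0,"dy": 0,"dz": 0,"rx": 0,"ry": 0,"rz": -10}
  ]
}}

```text
clock: 5.73
tcp_pos: [0.5617, 0.2232, 0.3103]
orientation: [-3.055, -0.713, -0.0]
contact_force: [-1.3, 6.6, -5.0]
grip_width: 0.0114
gripper_force: 52.9
```

```bash
python3 -c "
from h import *
st()"
```

```text
{'clock': 5.733, 'joints': [-0.198, 0.331, -0.362, 1.63, 0.12, 1.202, -1.698], 'tcp_pos': [0.562, 0.223, 0.31], 'orientation': [-3.055, -0.713, -0.0], 'contact_force': [-1.296, 6.626, -5.045], 'moment': [1.638, 0.266, 0.006], 'grip_width': 0.011, 'gripper_force': 52.88}
```

Call:
{"name": "send_rows", "arguments": {
  "deltas": [
    {"dx": 0,"dy": 0,"dz": 0,"rx": 0,"ry": 0,"rz": -5},
    {"dx": 0,"dy": 0,"dz": 0,"rx": 0,"ry": 0,"rz": -9},
    {"dx": 0,"dy": 0,"dz": 0,"rx": 0,"ry": 0,"rz": -10}
  ]
}}

```text
clock: 5.98
tcp_pos: [0.5617, 0.2233, 0.3102]
orientation: [-3.106, -0.444, 0.0]
contact_force: [-1.7, 6.9, -4.0]
grip_width: 0.0111
gripper_force: 52.9
```

```bash
python3 -c "
from h import *
st()"
```

```text
{'clock': 5.983, 'joints': [-0.221, 0.327, -0.333, 1.632, 0.109, 1.2, -1.863], 'tcp_pos': [0.562, 0.223, 0.31], 'orientation': [-3.106, -0.444, 0.0], 'contact_force': [-1.717, 6.918, -4.007], 'moment': [1.667, 0.314, 0.045], 'grip_width': 0.011, 'gripper_force': 52.862}
```

Call:
{"name": "send_rows", "arguments": {
  "deltas": [
    {"dx": 0,"dy": 0,"dz": 0,"rx": 0,"ry": 0,"rz": -5},
    {"dx": 0,"dy": 0,"dz": 0,"rx": 0,"ry": 0,"rz": -7},
    {"dx": 0,"dy": 0,"dz": 0,"rx": 0,"ry": 0,"rz": -8}
  ]
}}

```text
clock: 6.23
tcp_pos: [0.5618, 0.2233, 0.3102]
orientation: [-3.129, -0.23, 0.0]
contact_force: [-1.0, 6.9, -3.4]
grip_width: 0.0111
gripper_force: 52.9
```

```bash
python3 -c "
from h import *
st()"
```

```text
{'clock': 6.233, 'joints': [-0.238, 0.325, -0.31, 1.633, 0.101, 1.198, -1.994], 'tcp_pos': [0.562, 0.223, 0.31], 'orientation': [-3.129, -0.23, 0.0], 'contact_force': [-1.038, 6.939, -3.385], 'moment': [1.642, 0.173, 0.216], 'grip_width': 0.011, 'gripper_force': 52.874}
```

Call:
{"name": "send_rows", "arguments": {
  "deltas": [
    {"dx": 0,"dy": 0,"dz": 0,"rx": 0,"ry": 0,"rz": -5},
    {"dx": 0,"dy": 0,"dz": 0,"rx": 0,"ry": 0,"rz": -10},
    {"dx": 0,"dy": 0,"dz": 0,"rx": 0,"ry": 0,"rz": -12},
    {"dx": 0,"dy": 0,"dz": 0,"rx": 0,"ry": 0,"rz": -12}
  ]
}}

```text
clock: 6.57
tcp_pos: [0.5618, 0.2234, 0.3102]
orientation: [-3.136, 0.099, 0.001]
contact_force: [-1.2, 7.1, -4.4]
grip_width: 0.0112
gripper_force: 52.8
```

```bash
python3 -c "
from h import *
st()"
```

```text
{'clock': 6.567, 'joints': [-0.265, 0.322, -0.275, 1.635, 0.088, 1.196, -2.193], 'tcp_pos': [0.562, 0.223, 0.31], 'orientation': [-3.136, 0.099, 0.001], 'contact_force': [-1.24, 7.063, -4.439], 'moment': [1.65, 0.185, 0.024], 'grip_width': 0.011, 'gripper_force': 52.838}
```

Total turn is 177°, which exceeds the maximum 166° needed, and a torque jump to 0.22 N m was seen at 165°. I'm releasing, rising and checking.

Call:
{"name": "send_rows", "arguments": {
  "deltas": [
    {"dx": 0,"dy": 0,"dz": 0,"rx": 0,"ry": 0,"rz": 0},
    {"dx": 0,"dy": 0,"dz": 0,"rx": 0,"ry": 0,"rz": 0},
    {"dx": 0,"dy": 0,"dz": 20,"rx": 0,"ry": 0,"rz": 0},
    {"dx": 0,"dy": 0,"dz": 60,"rx": 0,"ry": 0,"rz": 0},
    {"dx": 0,"dy": 0,"dz": 100,"rx": 0,"ry": 0,"rz": 0}
  ],
  "jaw": 45
}}

```text
clock: 6.98
tcp_pos: [0.5622, 0.2194, 0.4101]
orientation: [3.138, -0.101, -0.004]
contact_force: [0.7, 0.5, 0.0]
grip_width: 0.0447
gripper_force: 0.0
```

Call:
{"name": "send_rows", "arguments": {
  "deltas": [
    {"dx": -10,"dy": -20,"dz": 0,"rx": 0,"ry": 0,"rz": 7},
    {"dx": -20,"dy": -40,"dz": 0,"rx": 0,"ry": 0,"rz": 14},
    {"dx": -30,"dy": -60,"dz": 0,"rx": 0,"ry": 0,"rz": 21},
    {"dx": -40,"dy": -80,"dz": 0,"rx": 0,"ry": 0,"rz": 28},
    {"dx": -50,"dy": -100,"dz": 0,"rx": 0,"ry": 0,"rz": 35}
  ]
}}

```text
clock: 7.4
tcp_pos: [0.5121, 0.1192, 0.4102]
orientation: [3.022, 0.857, 0.002]
contact_force: [0.7, 0.1, 1.0]
grip_width: 0.0449
gripper_force: 0.0
```

```bash
python3 - <<'E'
from h import *
st()
f=cam('wrist');P=cloud(f);im=f['frame'];cv2.imwrite('pics/w2.png',im);print(f['xyz'])
g=cam('side');Pg=cloud(g)
np.savez('w2.npz',P=P,im=im);np.savez('side2.npz',P=Pg,im=g['frame'])
for n in('side2','w2'):
    d=np.load(n+'.npz');P,im=d['P'],d['im']
    m=np.isfinite(P).all(-1)&(P[...,2]>.32)&(P[...,2]<.335)&(im.max(-1)<75)&(abs(P[...,0]-.563)<.05)&(abs(P[...,1]-.222)<.05)
    t=P[m]
    if len(t)>5:
        b=cv2.minAreaRect(t[:,:2].astype(np.float32)*1000);print(n,len(t),np.round(b[0],1),np.round(b[1],1),round(b[2],1))
a=np.load('w1.npz')['im'][150:260,220:350];b=np.load('side0.npz')['im'][185:235,185:235];c=g['frame'][185:235,185:235]
v=np.zeros((600,800,3),np.uint8);v[:300,:355]=cv2.resize(a,(355,300));v[300:,:300]=cv2.resize(b,(300,300));v[300:,300:600]=cv2.resize(c,(300,300))
v[:300,400:800]=cv2.resize(f['frame'],(400,300));cv2.imwrite('pics/v2.png',v)
E
```

```text
{'clock': 7.4, 'joints': [-0.078, 0.128, -0.302, 1.655, 0.04, 1.363, -1.403], 'tcp_pos': [0.512, 0.119, 0.41], 'orientation': [3.022, 0.857, 0.002], 'contact_force': [0.673, 0.099, 1.043], 'moment': [0.029, -0.012, 0.061], 'grip_width': 0.045, 'gripper_force': 0.0}
[0.56664182 0.15320417 0.54202398]
side2 81 [563.  224.3] [13.2 55.8] 83.7
w2 2219 [560.5 221.7] [11.6 54. ] 86.8
```

View pics/v2.png

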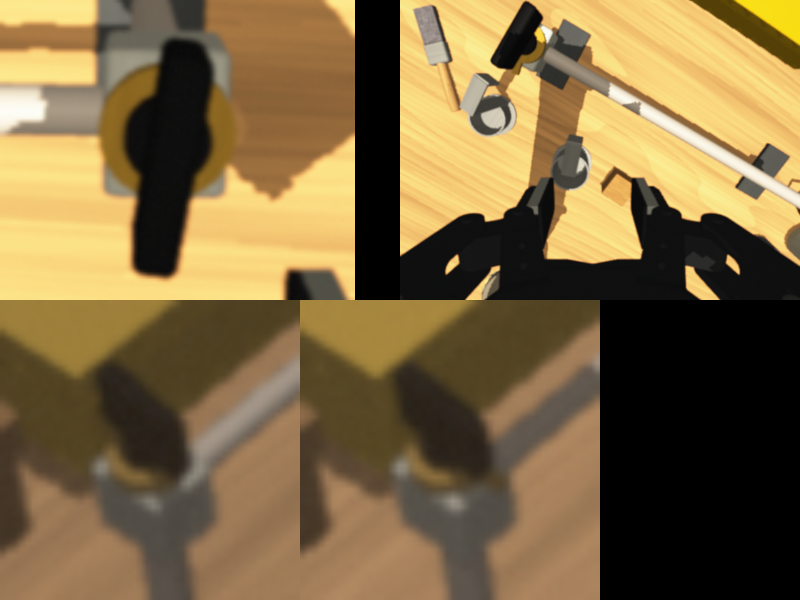

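The wing turned about 177°. I'll zoom in on the collar pointer to estimate how far it slipped.

```bash
python3 - <<'E'
from h import *
im=np.load('w2.npz')['im'];a=im[0:110,120:230]
b=np.load('w1.npz')['im'][150:260,230:340]
v=np.hstack([cv2.resize(a,(400,400),interpolation=cv2.INTER_CUBIC),cv2.resize(b,(400,400),interpolation=cv2.INTER_CUBIC)])
cv2.imwrite('pics/z2.png',np.clip(v*1.6,0,255).astype(np.uint8))
E
```

```text
(no output)
```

View pics/z2.png

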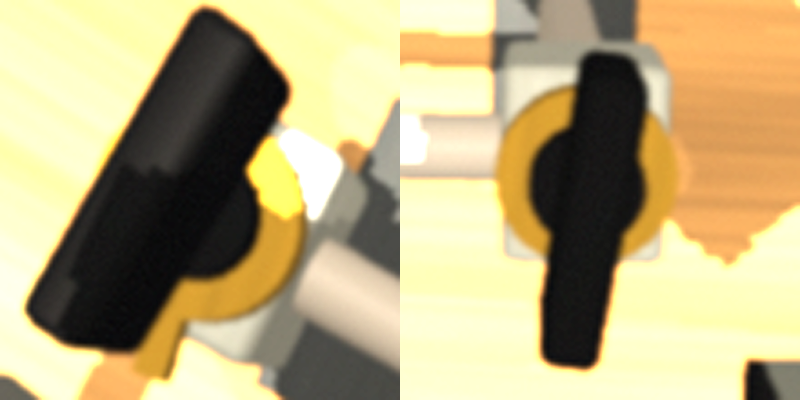

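The brass pointer peeks out at crop (155,350), i.e. image (163,97), beside the lower end of the wing. I'll measure its angle.

```bash
python3 - <<'E'
from h import *
d=np.load('w2.npz');P,im=d['P'],d['im']
c=np.array([.561,.222])
h=cv2.cvtColor(im,cv2.COLOR_BGR2HSV)
m=(h[...,0]>10)&(h[...,0]<32)&(h[...,1]>130)&np.isfinite(P).all(-1)&(P[...,2]>.26)&(P[...,2]<.31)
p=P[m];rr=np.hypot(*(p[:,:2]-c).T);an=np.degrees(np.arctan2(p[:,1]-c[1],p[:,0]-c[0]))
print(len(p),np.median(p[:,2]).round(4))
for lo in(.012,.016,.018,.020,.022,.024,.026): 
    k=(rr>=lo)&(rr<lo+.002); print(lo,k.sum(),np.percentile(an[k],[0,50,100]).round(1) if k.any() else '')
print(c,'wing axis angle ~ -3.2 / 176.8')
E
```

```text
1116 0.2891
0.012 185 [-168.4  -95.7  -17.2]
0.016 250 [-171.1  -87.4  -15.4]
0.018 140 [-172.9 -111.7  102.4]
0.02 32 [-174.4 -168.2  -16.9]
0.022 38 [-175.6 -167.9  -16. ]
0.024 43 [-175.3 -167.1  -13.7]
0.026 53 [-176.  -171.1   -8.8]
[0.561 0.222] wing axis angle ~ -3.2 / 176.8
```

The clutch slip is about 0.25 rad, which is within range. Next I'll measure the dippers.

```bash
cat >> h.py <<'E'
def dips(names,seeds=((.40,.282),(.40,.098)),zlo=.183):
    for s in seeds:
        for n in names:
            d=np.load(n+'.npz');P,im=d['P'],d['im']
            fin=np.isfinite(P).all(-1)
            q=P[fin&(np.hypot(P[...,0]-s[0],P[...,1]-s[1])<.13)]
            t=q[(q[:,2]>zlo)&(q[:,2]<.21)&(q[:,0]<.535)]
            t=t[np.hypot(*(t[:,:2]-np.median(t[:,:2],0)).T)<.05]
            if len(t)<20: print(n,'few',len(t));continue
            b=cv2.minAreaRect(t[:,:2].astype(np.float32)*1000)
            c=t[:,:2].mean(0);w,v=np.linalg.eigh(np.cov(t[:,:2].T));v=v[:,1]*np.sign(v[0,1])
            e=(t[:,:2]-c)@v
            print(n,s,'hook',np.round(b[0],1),np.round(b[1],1),round(b[2],1),'yaw',np.degrees(np.arctan2(v[1],v[0])).round(1),'ends',(c+v*np.percentile(e,1)).round(4),(c+v*np.percentile(e,99)).round(4),t[:,2].max().round(3),end=' ')
            k=q[(q[:,2]>.04)&(q[:,2]<.085)&(np.hypot(q[:,0]-s[0],q[:,1]-s[1])<.055)]
            (x,y),rr=cv2.minEnclosingCircle(k[:,:2].astype(np.float32)*1000) if len(k)>5 else ((0,0),0)
            print('cup',round(x,1),round(y,1),round(rr,1),k[:,2].max().round(3))
E
python3 -c "
from h import *
dips(['scene0','side2','w1','w2'])"
```

```text
scene0 (0.4, 0.282) hook [464.5 270.8] [25.4 57. ] 86.8 yaw -7.1 ends [0.4365 0.2726] [0.4919 0.2658] 0.208 cup 403.3 283.1 41.5 0.085
side2 (0.4, 0.282) hook [464.2 277. ] [23.4 57.2] 78.0 yaw -7.2 ends [0.4362 0.2808] [0.4924 0.2737] 0.206 cup 401.8 285.7 40.7 0.084
w1 (0.4, 0.282) hook [462.4 275.3] [22.4 58.3] 82.6 yaw -7.5 ends [0.4358 0.2784] [0.4911 0.2712] 0.205 cup 399.9 282.2 40.9 0.085
w2 (0.4, 0.282) hook [463.  275.6] [23.1 58.5] 82.3 yaw -8.6 ends [0.437  0.2787] [0.4915 0.2705] 0.205 cup 400.7 283.9 40.5 0.085
scene0 (0.4, 0.098) hook [454.6 116.4] [58.6 30.4] 19.9 yaw 19.1 ends [0.4303 0.1052] [0.483  0.1234] 0.207 cup 391.9 97.4 44.2 0.084
side2 (0.4, 0.098) hook [456.  120.9] [59.3 23.8] 18.9 yaw 21.1 ends [0.4298 0.1121] [0.4825 0.1324] 0.206 cup 394.7 99.4 40.8 0.084
w1 (0.4, 0.098) hook [454.3 119.1] [58.3 22.5] 19.2 yaw 19.7 ends [0.4285 0.1104] [0.4814 0.1294] 0.205 cup 396.0 96.0 40.1 0.085
w2 (0.4, 0.098) hook [454.3 118.7] [58.2 22. ] 19.9 yaw 19.9 ends [0.429  0.1096] [0.4816 0.1286] 0.205 cup 390.5 95.5 38.0 0.073
```

Call:
{"name": "send_rows", "arguments": {
  "deltas": [
    {"dx": -15,"dy": 32,"dz": 0,"rx": 0,"ry": 0,"rz": -7},
    {"dx": -30,"dy": 64,"dz": 0,"rx": 0,"ry": 0,"rz": -14},
    {"dx": -45,"dy": 96,"dz": 0,"rx": 0,"ry": 0,"rz": -21},
    {"dx": -60,"dy": 128,"dz": 0,"rx": 0,"ry": 0,"rz": -28},
    {"dx": -75,"dy": 160,"dz": 0,"rx": 0,"ry": 0,"rz": -35}
  ],
  "jaw": 60
}}

```text
clock: 7.92
tcp_pos: [0.439, 0.2788, 0.4102]
orientation: [-3.141, 0.054, -0.002]
contact_force: [0.5, -0.1, 0.0]
grip_width: 0.0599
gripper_force: 0.0
```

Call:
{"name": "send_rows", "arguments": {
  "deltas": [
    {"dx": 0,"dy": 0,"dz": -40,"rx": 0,"ry": 0,"rz": -4},
    {"dx": 0,"dy": 0,"dz": -80,"rx": 0,"ry": 0,"rz": -4},
    {"dx": 0,"dy": 0,"dz": -100,"rx": 0,"ry": 0,"rz": -4},
    {"dx": 0,"dy": 0,"dz": -100,"rx": 0,"ry": 0,"rz": -4}
  ]
}}

```text
clock: 8.25
tcp_pos: [0.4376, 0.2759, 0.3051]
orientation: [3.133, -0.152, -0.01]
contact_force: [-0.6, -0.8, -0.1]
grip_width: 0.0601
gripper_force: 0.0
```

```bash
python3 - <<'E'
from h import *
st()
f=cam('wrist');np.savez('w3.npz',P=cloud(f),im=f['frame']);cv2.imwrite('pics/w3.png',f['frame'])
dips(['w3'])
E
```

```text
{'clock': 8.25, 'joints': [-0.335, 0.19, -0.398, 1.823, 0.08, 1.152, -2.427], 'tcp_pos': [0.438, 0.276, 0.305], 'orientation': [3.133, -0.152, -0.01], 'contact_force': [-0.643, -0.785, -0.066], 'moment': [-0.027, 0.029, 0.034], 'grip_width': 0.06, 'gripper_force': 0.0}
w3 (0.4, 0.282) hook [462.9 275.4] [22.  58.1] 83.1 yaw -6.8 ends [0.4365 0.2785] [0.4916 0.272 ] 0.206 cup 395.2 283.4 35.8 0.058
w3 (0.4, 0.098) hook [454.6 119.6] [57.5 23.3] 20.4 yaw 20.9 ends [0.429 0.111] [0.4808 0.1307] 0.205 cup 393.8 97.3 41.7 0.085
```

Call:
{"name": "send_rows", "arguments": {
  "deltas": [
    {"dx": -1,"dy": 3,"dz": -38,"rx": 0,"ry": 0,"rz": -1.5},
    {"dx": -1,"dy": 3,"dz": -76,"rx": 0,"ry": 0,"rz": -1.5},
    {"dx": -1,"dy": 3,"dz": -114,"rx": 0,"ry": 0,"rz": -1.5},
    {"dx": -1,"dy": 3,"dz": -147,"rx": 0,"ry": 0,"rz": -1.5},
    {"dx": -1,"dy": 3,"dz": -147,"rx": 0,"ry": 0,"rz": -1.5}
  ]
}}

```text
clock: 8.72
tcp_pos: [0.4371, 0.2791, 0.1589]
orientation: [3.131, -0.193, -0.008]
contact_force: [-1.3, -1.1, -0.9]
grip_width: 0.0602
gripper_force: 0.0
```

Call:
{"name": "send_rows", "arguments": {
  "deltas": [
    {"dx": 0,"dy": 0,"dz": 0,"rx": 0,"ry": 0,"rz": 0},
    {"dx": 0,"dy": 0,"dz": 0,"rx": 0,"ry": 0,"rz": 0},
    {"dx": 0,"dy": 0,"dz": 0,"rx": 0,"ry": 0,"rz": 0},
    {"dx": 0,"dy": 0,"dz": 0,"rx": 0,"ry": 0,"rz": 0},
    {"dx": 0,"dy": 0,"dz": 0,"rx": 0,"ry": 0,"rz": 0}
  ],
  "jaw": 10,
  "newtons": 60
}}

```text
clock: 9.13
tcp_pos: [0.4405, 0.2821, 0.1651]
orientation: [-3.132, 0.192, -0.008]
contact_force: [1.8, -0.7, 10.2]
grip_width: 0.0212
gripper_force: 59.9
```

```bash
python3 - <<'E'
from h import *
st()
for n in('w1','w2','w3','side0'):
    d=np.load(n+'.npz');P,im=d['P'],d['im']
    m=np.isfinite(P).all(-1)&(P[...,2]>.264)&(P[...,2]<.274)&(abs(P[...,0]-.574)<.015)&(P[...,1]>-.23)&(P[...,1]<.17)
    p=P[m]
    if len(p)<30: continue
    a=np.polyfit(p[:,1],p[:,0],1); print(n,len(p),'x at y=.1,-.1',np.polyval(a,[.1,-.1]).round(4),np.percentile(p[:,2],95).round(4))
E
```

```text
{'clock': 9.133, 'joints': [-0.374, 0.346, -0.38, 1.975, 0.171, 0.845, -2.54], 'tcp_pos': [0.441, 0.282, 0.165], 'orientation': [-3.132, 0.192, -0.008], 'contact_force': [1.788, -0.725, 10.193], 'moment': [-0.102, -0.11, -0.05], 'grip_width': 0.021, 'gripper_force': 59.884}
w1 3288 x at y=.1,-.1 [0.5654 0.5715] 0.2688
w2 6245 x at y=.1,-.1 [0.5662 0.5736] 0.2687
side0 390 x at y=.1,-.1 [0.5664 0.5744] 0.2708
```

Call:
{"name": "send_rows", "arguments": {
  "deltas": [
    {"dx": 0,"dy": 0,"dz": 20,"rx": 0,"ry": 0,"rz": 0},
    {"dx": 0,"dy": 0,"dz": 50,"rx": 0,"ry": 0,"rz": 0},
    {"dx": 0,"dy": 0,"dz": 85,"rx": 0,"ry": 0,"rz": 2},
    {"dx": -10,"dy": -20,"dz": 120,"rx": 0,"ry": 0,"rz": 5},
    {"dx": -20,"dy": -50,"dz": 145,"rx": 0,"ry": 0,"rz": 9}
  ]
}}

```text
clock: 9.55
tcp_pos: [0.4183, 0.2337, 0.3111]
orientation: [-3.137, -0.067, -0.005]
contact_force: [0.8, 0.0, -1.1]
grip_width: 0.0207
gripper_force: 59.2
```

Call:
{"name": "send_rows", "arguments": {
  "deltas": [
    {"dx": 0,"dy": -35,"dz": 0,"rx": 0,"ry": 0,"rz": 0},
    {"dx": 0,"dy": -70,"dz": 0,"rx": 0,"ry": 0,"rz": 0},
    {"dx": 0,"dy": -105,"dz": 0,"rx": 0,"ry": 0,"rz": 0},
    {"dx": 0,"dy": -130,"dz": 0,"rx": 0,"ry": 0,"rz": 0},
    {"dx": 0,"dy": -130,"dz": 0,"rx": 0,"ry": 0,"rz": 0}
  ]
}}

```text
clock: 9.97
tcp_pos: [0.4181, 0.0951, 0.3078]
orientation: [3.139, 0.044, 0.001]
contact_force: [-0.5, -0.5, -2.5]
grip_width: 0.0207
gripper_force: 59.3
```

```bash
python3 - <<'E'
from h import *
st()
f=cam('wrist');np.savez('w4.npz',P=cloud(f),im=f['frame'])
g=cam('side');np.savez('s4.npz',P=cloud(g),im=g['frame'])
v=np.zeros((420,800,3),np.uint8);v[:300,:400]=cv2.resize(f['frame'],(400,300));v[:300,400:]=cv2.resize(g['frame'],(400,300))
cv2.imwrite('pics/v4.png',v[:300])
t=r.get_obs()['tcp_pos']
for n in('w4','s4'):
    P=np.load(n+'.npz')['P'];q=P[np.isfinite(P).all(-1)]
    q=q[(abs(q[:,1]-t[1])<.016)&(q[:,0]>t[0]-.02)&(q[:,0]<t[0]+.075)&(q[:,2]>t[2]-.02)&(q[:,2]<t[2]+.06)]-t
    print(n,len(q))
    for a in np.arange(-.02,.075,.008):
        k=q[(q[:,0]>=a)&(q[:,0]<a+.008)]
        if len(k)>4: print(a.round(3),len(k),np.percentile(k[:,1],[2,98]).round(3),np.percentile(k[:,2],[5,50,95]).round(3))
E
```

```text
{'clock': 9.967, 'joints': [-0.082, 0.014, -0.289, 2.006, 0.007, 1.123, -1.917], 'tcp_pos': [0.418, 0.095, 0.308], 'orientation': [3.139, 0.044, 0.001], 'contact_force': [-0.503, -0.452, -2.526], 'moment': [0.001, -0.093, -0.018], 'grip_width': 0.021, 'gripper_force': 59.283}
w4 15836
-0.02 30 [0.004 0.007] [0.009 0.026 0.027]
-0.012 588 [-0.015  0.007] [0.016 0.018 0.036]
-0.004 1225 [-0.015  0.007] [0.018 0.02  0.033]
0.004 3227 [-0.015  0.016] [0.004 0.024 0.046]
0.012 2002 [-0.016  0.015] [0.024 0.026 0.059]
0.02 1508 [-0.015  0.006] [0.027 0.029 0.031]
0.028 1743 [-0.015  0.006] [0.03  0.032 0.034]
0.036 2037 [-0.014  0.007] [0.033 0.035 0.037]
0.044 2908 [-0.014  0.007] [0.015 0.037 0.039]
0.052 568 [-0.014 -0.001] [-0.     0.023  0.036]
s4 168
-0.02 8 [-0.014  0.012] [0.046 0.056 0.059]
-0.012 87 [-0.016  0.016] [-0.012  0.015  0.054]
-0.004 37 [-0.014  0.016] [-0.014  0.016  0.04 ]
0.004 6 [-0.011  0.015] [0.022 0.039 0.043]
0.044 23 [-0.004  0.013] [-0.001  0.037  0.039]
0.052 5 [-0.008  0.005] [0.036 0.038 0.039]
```

View pics/v4.png

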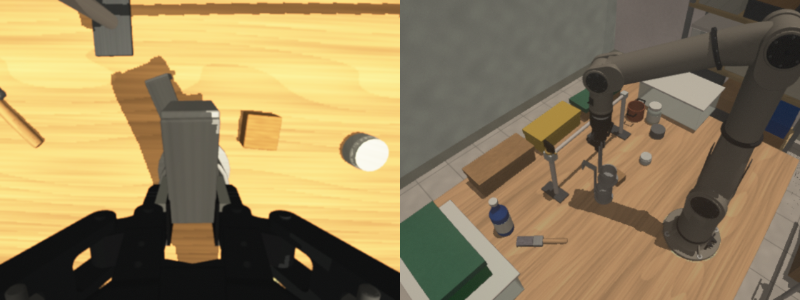

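In hand, the hook point sits at TCP +39/+20 mm. The wrist image shows D2's hook just ahead (crop (160,90)). I'll move clear in -y and hang this one near y=-0.07.

Call:
{"name": "send_rows", "arguments": {
  "deltas": [
    {"dx": -4,"dy": -34,"dz": 2,"rx": 0,"ry": 0,"rz": 0.5},
    {"dx": -2,"dy": -70,"dz": 2,"rx": 0,"ry": 0,"rz": 0.5},
    {"dx": 0,"dy": -105,"dz": 2,"rx": 0,"ry": 0,"rz": 0.5},
    {"dx": 0,"dy": -140,"dz": 2,"rx": 0,"ry": 0,"rz": 0.5},
    {"dx": 0,"dy": -165,"dz": 2,"rx": 0,"ry": 0,"rz": 0.5}
  ]
}}

```text
clock: 10.48
tcp_pos: [0.4185, -0.0657, 0.3098]
orientation: [3.14, 0.07, 0.001]
contact_force: [0.4, 0.7, -1.3]
grip_width: 0.0207
gripper_force: 59.5
```

Call:
{"name": "send_rows", "arguments": {
  "deltas": [
    {"dx": 30,"dy": 0,"dz": 0,"rx": 0,"ry": 0,"rz": 0},
    {"dx": 60,"dy": 0,"dz": 0,"rx": 0,"ry": 0,"rz": 0},
    {"dx": 90,"dy": 0,"dz": 0,"rx": 0,"ry": 0,"rz": 0},
    {"dx": 117,"dy": 0,"dz": 0,"rx": 0,"ry": 0,"rz": 0},
    {"dx": 117,"dy": 0,"dz": 0,"rx": 0,"ry": 0,"rz": 0}
  ]
}}

```text
clock: 10.9
tcp_pos: [0.5402, -0.0616, 0.3091]
orientation: [-3.139, -0.075, -0.005]
contact_force: [0.2, 0.2, -0.4]
grip_width: 0.0208
gripper_force: 59.5
```

```bash
cat >> h.py <<'E'
def inhand(n):
    t=r.get_obs()['tcp_pos'];f=cam('wrist');P=cloud(f);cv2.imwrite(f'pics/{n}.png',f['frame'])
    q=P[np.isfinite(P).all(-1)];h=q[(abs(q[:,1]-t[1])<.016)&(q[:,0]>t[0]-.02)&(q[:,0]<t[0]+.075)&(q[:,2]>t[2]+.025)&(q[:,2]<t[2]+.05)]
    b=cv2.minAreaRect((h[h[:,0]>t[0]+.025][:,:2]-t[:2]).astype(np.float32)*1000)
    print('hook end dx',(np.percentile(h[:,0],99)-t[0]).round(4),'top dz',(np.percentile(h[:,2],98)-t[2]).round(4),b)
    m=(abs(q[:,2]-.267)<.006)&(abs(q[:,0]-.57)<.03)&((abs(q[:,1]-t[1])>.02)&(abs(q[:,1]-t[1])<.1));p=q[m]
    if len(p)>30:
        a=np.polyfit(p[:,1],p[:,0],1);print('rail x here',np.polyval(a,t[1]).round(4),len(p),a.round(3))
E
python3 -c "
from h import *
st();inhand('w5')"
```

```text
{'clock': 10.9, 'joints': [0.082, 0.204, -0.096, 1.785, 0.02, 1.15, -1.544], 'tcp_pos': [0.54, -0.062, 0.309], 'orientation': [-3.139, -0.075, -0.005], 'contact_force': [0.161, 0.249, -0.366], 'moment': [0.007, 0.013, -0.004], 'grip_width': 0.021, 'gripper_force': 59.546}
hook end dx 0.0524 top dz 0.0437 ((38.373779296875, 1.597884178161621), (28.074054718017578, 22.15372085571289), 3.461524486541748)
rail x here 0.5733 10070 [-0.042  0.571]
```

View pics/w5.png

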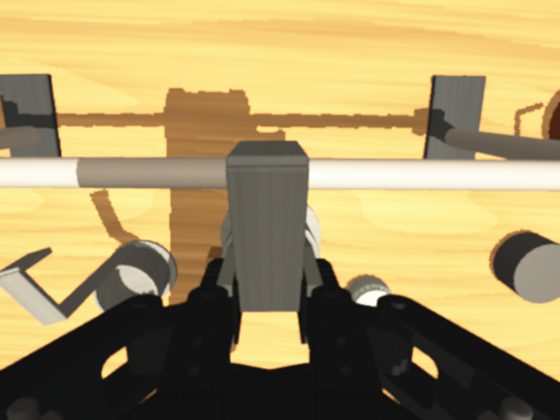

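The hook end is beyond the rail (rail rows ~172, hook 145–310). I'm lowering.

Call:
{"name": "send_rows", "arguments": {
  "deltas": [
    {"dx": 1,"dy": 0,"dz": -15,"rx": 0,"ry": 0,"rz": 0},
    {"dx": 1,"dy": 0,"dz": -32,"rx": 0,"ry": 0,"rz": 0},
    {"dx": 1,"dy": 0,"dz": -48,"rx": 0,"ry": 0,"rz": 0},
    {"dx": 1,"dy": 0,"dz": -58,"rx": 0,"ry": 0,"rz": 0},
    {"dx": 1,"dy": 0,"dz": -62,"rx": 0,"ry": 0,"rz": 0}
  ]
}}

```text
clock: 11.37
tcp_pos: [0.5351, -0.0632, 0.2459]
orientation: [-3.14, -0.072, 0.004]
contact_force: [-0.3, -0.1, -2.2]
grip_width: 0.0211
gripper_force: 59.6
```

Call:
{"name": "send_rows", "arguments": {
  "deltas": [
    {"dx": 0,"dy": 0,"dz": -2,"rx": 0,"ry": 0,"rz": 0},
    {"dx": 0,"dy": 0,"dz": -4,"rx": 0,"ry": 0,"rz": 0},
    {"dx": 0,"dy": 0,"dz": -6,"rx": 0,"ry": 0,"rz": 0}
  ]
}}

```text
clock: 11.62
tcp_pos: [0.5369, -0.064, 0.2421]
orientation: [3.141, 0.07, 0.003]
contact_force: [0.4, 0.3, -1.7]
grip_width: 0.0208
gripper_force: 59.6
```

Call:
{"name": "send_rows", "arguments": {
  "deltas": [
    {"dx": 0,"dy": 0,"dz": -1.5,"rx": 0,"ry": 0,"rz": 0},
    {"dx": 0,"dy": 0,"dz": -3,"rx": 0,"ry": 0,"rz": 0},
    {"dx": 0,"dy": 0,"dz": -3,"rx": 0,"ry": 0,"rz": 0}
  ]
}}

```text
clock: 11.87
tcp_pos: [0.5374, -0.0639, 0.2403]
orientation: [-3.141, -0.07, -0.005]
contact_force: [-2.6, 1.3, 7.1]
grip_width: 0.0208
gripper_force: 61.4
```

Contact with the rail at z 0.240. I'm easing off 1 mm and tilting it 25° about the rail towards its resting lean.

Call:
{"name": "send_rows", "arguments": {
  "deltas": [
    {"dx": 1.9,"dy": 0,"dz": -1.6,"rx": 0,"ry": -5,"rz": 0},
    {"dx": 4,"dy": 0,"dz": -4.5,"rx": 0,"ry": -10,"rz": 0},
    {"dx": 6.4,"dy": 0,"dz": -7.3,"rx": 0,"ry": -15,"rz": 0},
    {"dx": 9,"dy": 0,"dz": -9.8,"rx": 0,"ry": -20,"rz": 0},
    {"dx": 11.9,"dy": 0,"dz": -12.1,"rx": 0,"ry": -25,"rz": 0}
  ]
}}

```text
clock: 12.28
tcp_pos: [0.5484, -0.0642, 0.2272]
orientation: [3.055, 0.067, 0.686]
contact_force: [-0.3, -0.0, -2.9]
grip_width: 0.021
gripper_force: 60.2
```

Call:
{"name": "send_rows", "arguments": {
  "deltas": [
    {"dx": 0,"dy": 0,"dz": 0,"rx": 0,"ry": 0,"rz": 0},
    {"dx": 0,"dy": 0,"dz": 0,"rx": 0,"ry": 0,"rz": 0}
  ]
}}

```text
clock: 12.45
tcp_pos: [0.5475, -0.0643, 0.2265]
orientation: [3.058, 0.067, 0.674]
contact_force: [-0.2, -0.0, -2.3]
grip_width: 0.021
gripper_force: 60.2
```

```bash
python3 - <<'E'
from h import *
st()
f=cam('wrist');g=cam('scene')
v=np.hstack([cv2.resize(f['frame'],(400,300)),cv2.resize(g['frame'][130:340,180:460],(400,300))]);cv2.imwrite('pics/v6.png',v)
E
```

```text
{'clock': 12.45, 'joints': [0.11, 0.117, -0.113, 2.175, 0.032, 0.417, -1.553], 'tcp_pos': [0.548, -0.064, 0.226], 'orientation': [3.058, 0.067, 0.674], 'contact_force': [-0.223, -0.001, -2.308], 'moment': [-0.045, 0.606, -0.021], 'grip_width': 0.021, 'gripper_force': 60.199}
```

View pics/v6.png

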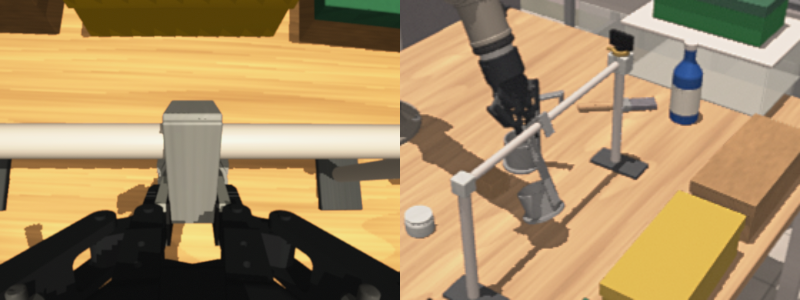

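The hook is over the rail (crop (190,140)), and the dipper leans. I'm settling the weight onto the rail, then opening slowly.

Call:
{"name": "send_rows", "arguments": {
  "deltas": [
    {"dx": 0,"dy": 0,"dz": -1,"rx": 0,"ry": 0,"rz": 0},
    {"dx": 0,"dy": 0,"dz": -2,"rx": 0,"ry": 0,"rz": 0},
    {"dx": 0,"dy": 0,"dz": -2,"rx": 0,"ry": 0,"rz": 0}
  ]
}}

```text
clock: 12.8
tcp_pos: [0.5497, -0.0641, 0.226]
orientation: [3.056, 0.068, 0.68]
contact_force: [-8.3, -0.3, 9.8]
grip_width: 0.0205
gripper_force: 62.6
```

Call:
{"name": "send_rows", "arguments": {
  "deltas": [
    {"dx": -1,"dy": 0,"dz": 1,"rx": 0,"ry": 0,"rz": 0},
    {"dx": -1,"dy": 0,"dz": 1,"rx": 0,"ry": 0,"rz": 0}
  ],
  "newtons": 20
}}

```text
clock: 12.97
tcp_pos: [0.548, -0.0641, 0.2258]
orientation: [3.057, 0.068, 0.677]
contact_force: [0.5, 0.2, -1.0]
grip_width: 0.0205
gripper_force: 60.7
```

Call:
{"name": "send_rows", "arguments": {
  "deltas": [
    {"dx": 0,"dy": 0,"dz": 0,"rx": 0,"ry": 0,"rz": 0},
    {"dx": 0,"dy": 0,"dz": 0,"rx": 0,"ry": 0,"rz": 0},
    {"dx": 0,"dy": 0,"dz": 0,"rx": 0,"ry": 0,"rz": 0},
    {"dx": 0,"dy": 0,"dz": 0,"rx": 0,"ry": 0,"rz": 0}
  ],
  "jaw": 26
}}

```text
clock: 13.3
tcp_pos: [0.5475, -0.0641, 0.2252]
orientation: [3.057, 0.068, 0.678]
contact_force: [0.7, -0.4, 0.2]
grip_width: 0.0259
gripper_force: 0.0
```

Call:
{"name": "send_rows", "arguments": {
  "deltas": [
    {"dx": 0,"dy": 0,"dz": 0,"rx": 0,"ry": 0,"rz": 0},
    {"dx": 0,"dy": 0,"dz": 0,"rx": 0,"ry": 0,"rz": 0},
    {"dx": 0,"dy": 0,"dz": 0,"rx": 0,"ry": 0,"rz": 0},
    {"dx": 0,"dy": 0,"dz": 0,"rx": 0,"ry": 0,"rz": 0}
  ],
  "jaw": 60
}}

```text
clock: 13.63
tcp_pos: [0.5472, -0.0642, 0.2252]
orientation: [3.057, 0.068, 0.678]
contact_force: [-0.0, 1.4, -0.6]
grip_width: 0.0597
gripper_force: 0.0
```

```bash
python3 - <<'E'
from h import *
st()
f=cam('wrist');g=cam('scene')
v=np.hstack([cv2.resize(f['frame'],(400,300)),cv2.resize(g['frame'][130:340,180:460],(400,300))]);cv2.imwrite('pics/v7.png',v)
E
```

```text
{'clock': 13.633, 'joints': [0.11, 0.117, -0.113, 2.178, 0.032, 0.41, -1.553], 'tcp_pos': [0.547, -0.064, 0.225], 'orientation': [3.057, 0.068, 0.678], 'contact_force': [-0.004, 1.384, -0.618], 'moment': [-0.007, 0.493, 0.054], 'grip_width': 0.06, 'gripper_force': 0.0}
```

View pics/v7.png

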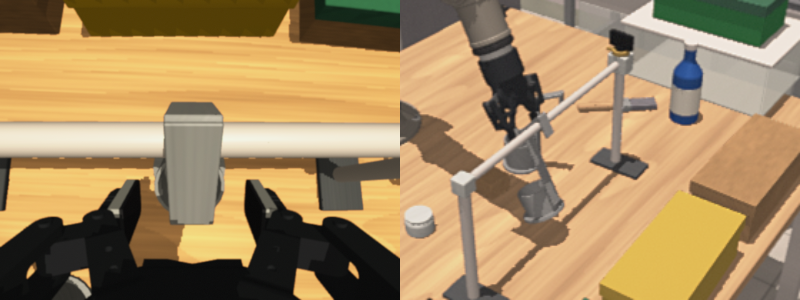

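Call:
{"name": "send_rows", "arguments": {
  "deltas": [
    {"dx": -8,"dy": 0,"dz": 18,"rx": 0,"ry": 0,"rz": 0},
    {"dx": -20,"dy": 0,"dz": 44,"rx": 0,"ry": 0,"rz": 0},
    {"dx": -35,"dy": 0,"dz": 75,"rx": 0,"ry": 0,"rz": 0},
    {"dx": -52,"dy": 0,"dz": 110,"rx": 0,"ry": 0,"rz": 0},
    {"dx": -68,"dy": 0,"dz": 147,"rx": 0,"ry": 0,"rz": 0}
  ]
}}

```text
clock: 14.15
tcp_pos: [0.4777, -0.064, 0.3729]
orientation: [3.058, 0.068, 0.675]
contact_force: [0.8, -1.1, -0.1]
grip_width: 0.0601
gripper_force: 0.0
```

Call:
{"name": "send_rows", "arguments": {
  "deltas": [
    {"dx": -10,"dy": 30,"dz": 4,"rx": 0,"ry": 6,"rz": 0},
    {"dx": -20,"dy": 65,"dz": 8,"rx": 0,"ry": 12,"rz": 0},
    {"dx": -30,"dy": 100,"dz": 12,"rx": 0,"ry": 18,"rz": 0},
    {"dx": -40,"dy": 137,"dz": 16,"rx": 0,"ry": 25,"rz": 0},
    {"dx": -50,"dy": 174,"dz": 16,"rx": 0,"ry": 25,"rz": 0}
  ]
}}

```text
clock: 14.57
tcp_pos: [0.4311, 0.1111, 0.3888]
orientation: [-3.14, -0.066, 0.008]
contact_force: [1.5, 1.5, 0.1]
grip_width: 0.0602
gripper_force: 0.0
```

Call:
{"name": "send_rows", "arguments": {
  "deltas": [
    {"dx": 0,"dy": 0,"dz": -20,"rx": 0,"ry": 0,"rz": 7},
    {"dx": 0,"dy": 0,"dz": -40,"rx": 0,"ry": 0,"rz": 14},
    {"dx": 0,"dy": 0,"dz": -60,"rx": 0,"ry": 0,"rz": 17.5},
    {"dx": 0,"dy": 0,"dz": -80,"rx": 0,"ry": 0,"rz": 17.5},
    {"dx": 0,"dy": 0,"dz": -80,"rx": 0,"ry": 0,"rz": 17.5}
  ]
}}

```text
clock: 14.98
tcp_pos: [0.4271, 0.109, 0.3047]
orientation: [3.093, 0.547, -0.01]
contact_force: [-0.2, -0.1, -0.3]
grip_width: 0.06
gripper_force: 0.0
```

```bash
python3 - <<'E'
from h import *
st()
f=cam('wrist');np.savez('w8.npz',P=cloud(f),im=f['frame']);cv2.imwrite('pics/w8.png',f['frame'])
g=cam('side');np.savez('s8.npz',P=cloud(g),im=g['frame']);cv2.imwrite('pics/s8.png',g['frame'])
dips(['w8','s8'],seeds=((.40,.098),))
E
```

```text
{'clock': 14.983, 'joints': [-0.028, 0.048, -0.372, 1.98, 0.019, 1.124, -1.629], 'tcp_pos': [0.427, 0.109, 0.305], 'orientation': [3.093, 0.547, -0.01], 'contact_force': [-0.186, -0.102, -0.326], 'moment': [-0.051, -0.031, -0.005], 'grip_width': 0.06, 'gripper_force': 0.0}
w8 (0.4, 0.098) hook [454.2 118.7] [57.9 22. ] 19.9 yaw 19.8 ends [0.4293 0.1097] [0.4814 0.1285] 0.205 cup 390.3 95.4 37.9 0.072
s8 (0.4, 0.098) hook [455.9 120.5] [59.3 23.9] 19.1 yaw 23.1 ends [0.4308 0.1109] [0.4824 0.1329] 0.206 cup 394.4 98.7 41.2 0.084
```

View pics/w8.png

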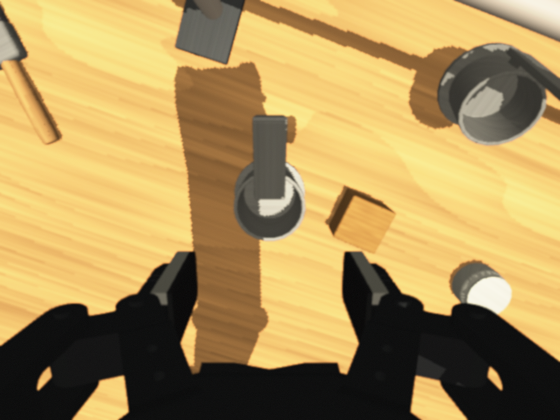

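D2 hasn't moved (hook at (268,155)), and D1 hangs at upper right (490,95). I'm descending and gripping.

Call:
{"name": "send_rows", "arguments": {
  "deltas": [
    {"dx": 2,"dy": 1,"dz": -38,"rx": 0,"ry": 0,"rz": 0},
    {"dx": 2,"dy": 1,"dz": -76,"rx": 0,"ry": 0,"rz": 0},
    {"dx": 2,"dy": 1,"dz": -114,"rx": 0,"ry": 0,"rz": 0},
    {"dx": 2,"dy": 1,"dz": -145,"rx": 0,"ry": 0,"rz": 0},
    {"dx": 2,"dy": 1,"dz": -145,"rx": 0,"ry": 0,"rz": 0}
  ]
}}

```text
clock: 15.5
tcp_pos: [0.4289, 0.1098, 0.1598]
orientation: [3.093, 0.546, -0.011]
contact_force: [-1.8, 0.4, 0.1]
grip_width: 0.0601
gripper_force: 0.0
```

Call:
{"name": "send_rows", "arguments": {
  "deltas": [
    {"dx": 0,"dy": 0,"dz": 0,"rx": 0,"ry": 0,"rz": 0},
    {"dx": 0,"dy": 0,"dz": 0,"rx": 0,"ry": 0,"rz": 0},
    {"dx": 0,"dy": 0,"dz": 0,"rx": 0,"ry": 0,"rz": 0},
    {"dx": 0,"dy": 0,"dz": 0,"rx": 0,"ry": 0,"rz": 0},
    {"dx": 0,"dy": 0,"dz": 0,"rx": 0,"ry": 0,"rz": 0}
  ],
  "jaw": 10,
  "newtons": 60
}}

```text
clock: 15.92
tcp_pos: [0.4335, 0.1115, 0.1659]
orientation: [-3.093, -0.546, -0.009]
contact_force: [0.1, 0.8, 7.7]
grip_width: 0.0208
gripper_force: 59.2
```

Call:
{"name": "send_rows", "arguments": {
  "deltas": [
    {"dx": 0,"dy": 0,"dz": 20,"rx": 0,"ry": 0,"rz": 0},
    {"dx": 0,"dy": 0,"dz": 55,"rx": 0,"ry": 0,"rz": -4},
    {"dx": -5,"dy": 0,"dz": 90,"rx": 0,"ry": 0,"rz": -10},
    {"dx": -10,"dy": 0,"dz": 125,"rx": 0,"ry": 0,"rz": -16},
    {"dx": -10,"dy": 0,"dz": 152,"rx": 0,"ry": 0,"rz": -17.5}
  ]
}}

```text
clock: 16.33
tcp_pos: [0.4208, 0.1113, 0.3191]
orientation: [-3.14, -0.062, -0.006]
contact_force: [0.2, -0.3, -2.0]
grip_width: 0.0209
gripper_force: 59.1
```

Call:
{"name": "send_rows", "arguments": {
  "deltas": [
    {"dx": 25,"dy": -2,"dz": 0,"rx": 0,"ry": 0,"rz": 0},
    {"dx": 55,"dy": -4,"dz": 0,"rx": 0,"ry": 0,"rz": 0},
    {"dx": 85,"dy": -6,"dz": 0,"rx": 0,"ry": 0,"rz": 0},
    {"dx": 108,"dy": -8,"dz": 0,"rx": 0,"ry": 0,"rz": 0},
    {"dx": 108,"dy": -8,"dz": 0,"rx": 0,"ry": 0,"rz": 0}
  ]
}}

```text
clock: 16.75
tcp_pos: [0.5331, 0.1017, 0.3161]
orientation: [-3.14, -0.065, -0.005]
contact_force: [0.6, -0.8, -2.0]
grip_width: 0.0207
gripper_force: 59.0
```

```bash
python3 -c "
from h import *
st();inhand('w9')"
```

```text
{'clock': 16.75, 'joints': [-0.039, 0.212, -0.31, 1.767, 0.07, 1.17, -1.899], 'tcp_pos': [0.533, 0.102, 0.316], 'orientation': [-3.14, -0.065, -0.005], 'contact_force': [0.592, -0.819, -1.965], 'moment': [0.025, -0.021, 0.02], 'grip_width': 0.021, 'gripper_force': 59.05}
hook end dx 0.0515 top dz 0.0438 ((38.16179275512695, 0.8778324127197266), (26.897127151489258, 22.21519660949707), 1.7920498847961426)
rail x here 0.5665 9316 [-0.042  0.571]
```

Call:
{"name": "send_rows", "arguments": {
  "deltas": [
    {"dx": 0,"dy": 0,"dz": -20,"rx": 0,"ry": 0,"rz": 0},
    {"dx": 0,"dy": 0,"dz": -40,"rx": 0,"ry": 0,"rz": 0},
    {"dx": 0,"dy": 0,"dz": -58,"rx": 0,"ry": 0,"rz": 0},
    {"dx": 0,"dy": 0,"dz": -69,"rx": 0,"ry": 0,"rz": 0},
    {"dx": 0,"dy": 0,"dz": -73,"rx": 0,"ry": 0,"rz": 0}
  ]
}}

```text
clock: 17.22
tcp_pos: [0.5283, 0.1028, 0.2416]
orientation: [3.14, 0.07, -0.002]
contact_force: [-1.3, -1.1, 5.4]
grip_width: 0.0211
gripper_force: 60.0
```

Call:
{"name": "send_rows", "arguments": {
  "deltas": [
    {"dx": 0,"dy": 0,"dz": -1,"rx": 0,"ry": 0,"rz": 0},
    {"dx": 0,"dy": 0,"dz": -2,"rx": 0,"ry": 0,"rz": 0},
    {"dx": 0,"dy": 0,"dz": -2,"rx": 0,"ry": 0,"rz": 0}
  ]
}}

```text
clock: 17.47
tcp_pos: [0.5284, 0.1028, 0.2416]
orientation: [3.14, 0.07, -0.001]
contact_force: [-6.5, -1.5, 4.9]
grip_width: 0.0209
gripper_force: 60.1
```

Call:
{"name": "send_rows", "arguments": {
  "deltas": [
    {"dx": 2.4,"dy": 0,"dz": -0.6,"rx": 0,"ry": -5,"rz": 0},
    {"dx": 4.7,"dy": 0,"dz": -3.5,"rx": 0,"ry": -10,"rz": 0},
    {"dx": 7.2,"dy": 0,"dz": -6.3,"rx": 0,"ry": -15,"rz": 0},
    {"dx": 9.8,"dy": 0,"dz": -8.8,"rx": 0,"ry": -20,"rz": 0},
    {"dx": 12.7,"dy": 0,"dz": -11.1,"rx": 0,"ry": -25,"rz": 0}
  ]
}}

```text
clock: 17.88
tcp_pos: [0.542, 0.1032, 0.2305]
orientation: [3.057, 0.067, 0.686]
contact_force: [1.6, -1.8, -1.9]
grip_width: 0.0213
gripper_force: 58.9
```

Call:
{"name": "send_rows", "arguments": {
  "deltas": [
    {"dx": 0,"dy": 0,"dz": 0,"rx": 0,"ry": 0,"rz": 0},
    {"dx": 0,"dy": 0,"dz": 0,"rx": 0,"ry": 0,"rz": 0}
  ]
}}

```text
clock: 18.05
tcp_pos: [0.541, 0.1029, 0.2295]
orientation: [3.057, 0.069, 0.674]
contact_force: [-0.7, 0.9, -2.3]
grip_width: 0.0208
gripper_force: 59.0
```

Call:
{"name": "send_rows", "arguments": {
  "deltas": [
    {"dx": 0,"dy": 0,"dz": -1,"rx": 0,"ry": 0,"rz": 0},
    {"dx": 0,"dy": 0,"dz": -2,"rx": 0,"ry": 0,"rz": 0},
    {"dx": 0,"dy": 0,"dz": -2.5,"rx": 0,"ry": 0,"rz": 0},
    {"dx": 0,"dy": 0,"dz": -2.5,"rx": 0,"ry": 0,"rz": 0}
  ]
}}

```text
clock: 18.38
tcp_pos: [0.5428, 0.1031, 0.2287]
orientation: [3.057, 0.066, 0.678]
contact_force: [-15.7, -2.4, 14.3]
grip_width: 0.0208
gripper_force: 62.3
```

```bash
python3 - <<'E'
from h import *
f=cam('wrist');g=cam('scene')
v=np.hstack([cv2.resize(f['frame'],(400,300)),cv2.resize(g['frame'][130:340,180:460],(400,300))]);cv2.imwrite('pics/v10.png',v)
E
```

```text
(no output)
```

View pics/v10.png

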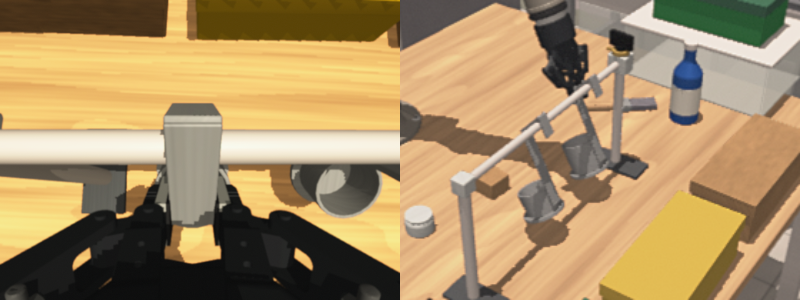

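Both hooks are over the rail in the crop, at (545,125) and (597,80). I'm easing off the push, then releasing.

Call:
{"name": "send_rows", "arguments": {
  "deltas": [
    {"dx": -0.5,"dy": 0,"dz": 1,"rx": 0,"ry": 0,"rz": 0},
    {"dx": -1,"dy": 0,"dz": 2,"rx": 0,"ry": 0,"rz": 0},
    {"dx": -1,"dy": 0,"dz": 2,"rx": 0,"ry": 0,"rz": 0}
  ],
  "newtons": 20
}}

```text
clock: 18.73
tcp_pos: [0.5421, 0.103, 0.2296]
orientation: [3.057, 0.066, 0.678]
contact_force: [-0.1, -0.6, -1.9]
grip_width: 0.0211
gripper_force: 59.4
```

Call:
{"name": "send_rows", "arguments": {
  "deltas": [
    {"dx": 0,"dy": 0,"dz": 0,"rx": 0,"ry": 0,"rz": 0},
    {"dx": 0,"dy": 0,"dz": 0,"rx": 0,"ry": 0,"rz": 0},
    {"dx": 0,"dy": 0,"dz": 0,"rx": 0,"ry": 0,"rz": 0},
    {"dx": 0,"dy": 0,"dz": 0,"rx": 0,"ry": 0,"rz": 0}
  ],
  "jaw": 26
}}

```text
clock: 19.07
tcp_pos: [0.5413, 0.1029, 0.2288]
orientation: [3.057, 0.067, 0.678]
contact_force: [-0.0, 0.7, -0.6]
grip_width: 0.026
gripper_force: 0.0
```

Call:
{"name": "send_rows", "arguments": {
  "deltas": [
    {"dx": 0,"dy": 0,"dz": 0,"rx": 0,"ry": 0,"rz": 0},
    {"dx": 0,"dy": 0,"dz": 0,"rx": 0,"ry": 0,"rz": 0},
    {"dx": 0,"dy": 0,"dz": 0,"rx": 0,"ry": 0,"rz": 0},
    {"dx": 0,"dy": 0,"dz": 0,"rx": 0,"ry": 0,"rz": 0}
  ],
  "jaw": 60
}}

```text
clock: 19.4
tcp_pos: [0.5409, 0.1029, 0.2286]
orientation: [3.057, 0.068, 0.678]
contact_force: [-0.1, 0.1, 0.9]
grip_width: 0.06
gripper_force: 0.0
```

Call:
{"name": "send_rows", "arguments": {
  "deltas": [
    {"dx": -8,"dy": 0,"dz": 18,"rx": 0,"ry": 0,"rz": 0},
    {"dx": -20,"dy": 0,"dz": 44,"rx": 0,"ry": 0,"rz": 0},
    {"dx": -35,"dy": 0,"dz": 75,"rx": 0,"ry": 0,"rz": 0},
    {"dx": -52,"dy": 0,"dz": 110,"rx": 0,"ry": 0,"rz": 0},
    {"dx": -68,"dy": 0,"dz": 147,"rx": 0,"ry": 0,"rz": 0}
  ]
}}

```text
clock: 19.82
tcp_pos: [0.4713, 0.1028, 0.3763]
orientation: [3.058, 0.068, 0.675]
contact_force: [1.6, 0.1, -0.1]
grip_width: 0.06
gripper_force: 0.0
```

Call:
{"name": "send_rows", "arguments": {
  "deltas": [
    {"dx": -20,"dy": 0,"dz": 25,"rx": 0,"ry": 0,"rz": 0},
    {"dx": -30,"dy": 0,"dz": 40,"rx": 0,"ry": 0,"rz": 0},
    {"dx": -30,"dy": 0,"dz": 40,"rx": 0,"ry": 0,"rz": 0},
    {"dx": -30,"dy": 0,"dz": 40,"rx": 0,"ry": 0,"rz": 0},
    {"dx": -30,"dy": 0,"dz": 40,"rx": 0,"ry": 0,"rz": 0}
  ]
}}

```text
clock: 20.23
tcp_pos: [0.4428, 0.1025, 0.4145]
orientation: [3.057, 0.068, 0.676]
contact_force: [0.3, 0.1, 0.4]
grip_width: 0.0599
gripper_force: 0.0
```

```bash
python3 - <<'E'
from h import *
st()
f0=cam('scene')['frame'].astype(int)
import time
for _ in range(12): g=cam('side')
s=cam('scene')['frame']
d=abs(s.astype(int)-f0).max(-1)[130:340,180:460];print('moved px',(d>40).sum())
v=np.hstack([cv2.resize(s[130:340,180:460],(400,300)),cv2.resize(g['frame'],(400,300))]);cv2.imwrite('pics/v11.png',v)
E
```

```text
{'clock': 20.233, 'joints': [-0.136, -0.243, -0.292, 2.049, 0.136, 0.933, -2.019], 'tcp_pos': [0.443, 0.103, 0.414], 'orientation': [3.057, 0.068, 0.676], 'contact_force': [0.291, 0.1, 0.43], 'moment': [0.029, 0.445, 0.056], 'grip_width': 0.06, 'gripper_force': 0.0}
moved px 1999
```

View pics/v11.png

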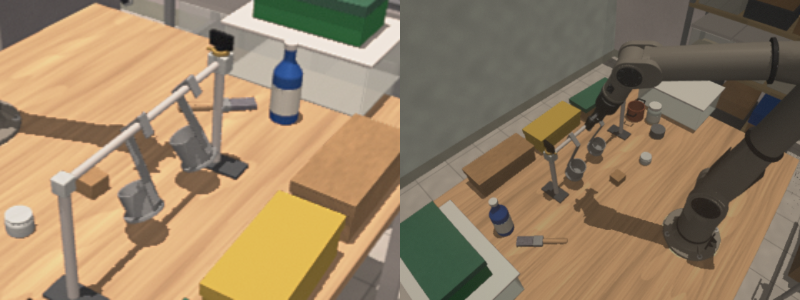

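Both dippers hang, at crop (140,170) and (190,130). I'll let any swing die down and recheck motion.

Call:
{"name": "send_rows", "arguments": {
  "deltas": [
    {"dx": 0,"dy": 0,"dz": 0,"rx": 0,"ry": 0,"rz": 0},
    {"dx": 0,"dy": 0,"dz": 0,"rx": 0,"ry": 0,"rz": 0},
    {"dx": 0,"dy": 0,"dz": 0,"rx": 0,"ry": 0,"rz": 0},
    {"dx": 0,"dy": 0,"dz": 0,"rx": 0,"ry": 0,"rz": 0},
    {"dx": 0,"dy": 0,"dz": 0,"rx": 0,"ry": 0,"rz": 0}
  ]
}}

```text
clock: 21.35
tcp_pos: [0.4429, 0.1029, 0.4156]
orientation: [3.057, 0.068, 0.678]
contact_force: [-0.1, 0.1, 0.4]
grip_width: 0.0603
gripper_force: 0.0
```

Call:
{"name": "send_rows", "arguments": {
  "deltas": [
    {"dx": 0,"dy": 0,"dz": 0,"rx": 0,"ry": 0,"rz": 0},
    {"dx": 0,"dy": 0,"dz": 0,"rx": 0,"ry": 0,"rz": 0},
    {"dx": 0,"dy": 0,"dz": 0,"rx": 0,"ry": 0,"rz": 0},
    {"dx": 0,"dy": 0,"dz": 0,"rx": 0,"ry": 0,"rz": 0},
    {"dx": 0,"dy": 0,"dz": 0,"rx": 0,"ry": 0,"rz": 0}
  ]
}}

```text
clock: 21.77
tcp_pos: [0.4429, 0.1028, 0.4156]
orientation: [3.057, 0.068, 0.678]
contact_force: [0.5, -0.6, 1.0]
grip_width: 0.06
gripper_force: 0.0
```

```bash
python3 - <<'E'
from h import *
prev=None
for i in range(6):
    f=cam('scene');s=f['frame'].astype(int)
    for _ in range(4): cam('side')
    if prev is not None: print((abs(s-prev).max(-1)[130:340,180:460]>40).sum(),end=' ')
    prev=s
P=cloud(f)
for y in(-.068,.1):
    q=P[np.isfinite(P).all(-1)];q=q[(abs(q[:,1]-y)<.05)&(q[:,0]>.4)&(q[:,0]<.62)&(q[:,2]>.01)&(q[:,2]<.24)]
    print('lowest',q[q[:,2]>.012][:,2].min().round(3),'x span',np.percentile(q[:,0],[2,98]).round(3),np.histogram(q[:,2],np.arange(.01,.25,.02))[0])
st()
E
```

```text
1302 1787 1073 910 419 lowest 0.012 x span [0.405 0.611] [ 64  90  60 274 242 115  53  55  55  56  35]
lowest 0.047 x span [0.519 0.61 ] [  0   3  15 171 257 187  79  46  44  52  29]
{'clock': 23.267, 'joints': [-0.136, -0.244, -0.292, 2.047, 0.136, 0.934, -2.019], 'tcp_pos': [0.443, 0.103, 0.416], 'orientation': [3.057, 0.068, 0.678], 'contact_force': [0.666, -0.918, 0.012], 'moment': [0.001, 0.406, -0.042], 'grip_width': 0.06, 'gripper_force': 0.0}
```

Small swings are still decaying, so I'll wait longer.

Call:
{"name": "send_rows", "arguments": {
  "deltas": [
    {"dx": 0,"dy": 0,"dz": 0,"rx": 0,"ry": 0,"rz": 0},
    {"dx": 0,"dy": 0,"dz": 0,"rx": 0,"ry": 0,"rz": 0},
    {"dx": 0,"dy": 0,"dz": 0,"rx": 0,"ry": 0,"rz": 0},
    {"dx": 0,"dy": 0,"dz": 0,"rx": 0,"ry": 0,"rz": 0},
    {"dx": 0,"dy": 0,"dz": 0,"rx": 0,"ry": 0,"rz": 0}
  ]
}}

```text
clock: 23.68
tcp_pos: [0.4429, 0.1029, 0.4156]
orientation: [3.057, 0.068, 0.678]
contact_force: [0.1, -0.1, 0.2]
grip_width: 0.0603
gripper_force: 0.0
```

Call:
{"name": "send_rows", "arguments": {
  "deltas": [
    {"dx": 0,"dy": 0,"dz": 0,"rx": 0,"ry": 0,"rz": 0},
    {"dx": 0,"dy": 0,"dz": 0,"rx": 0,"ry": 0,"rz": 0},
    {"dx": 0,"dy": 0,"dz": 0,"rx": 0,"ry": 0,"rz": 0},
    {"dx": 0,"dy": 0,"dz": 0,"rx": 0,"ry": 0,"rz": 0},
    {"dx": 0,"dy": 0,"dz": 0,"rx": 0,"ry": 0,"rz": 0}
  ]
}}

```text
clock: 24.1
tcp_pos: [0.443, 0.1028, 0.4156]
orientation: [3.057, 0.068, 0.678]
contact_force: [0.2, 0.5, 0.7]
grip_width: 0.0599
gripper_force: 0.0
```

Call:
{"name": "send_rows", "arguments": {
  "deltas": [
    {"dx": 0,"dy": 0,"dz": 0,"rx": 0,"ry": 0,"rz": 0},
    {"dx": 0,"dy": 0,"dz": 0,"rx": 0,"ry": 0,"rz": 0},
    {"dx": 0,"dy": 0,"dz": 0,"rx": 0,"ry": 0,"rz": 0},
    {"dx": 0,"dy": 0,"dz": 0,"rx": 0,"ry": 0,"rz": 0},
    {"dx": 0,"dy": 0,"dz": 0,"rx": 0,"ry": 0,"rz": 0}
  ]
}}

```text
clock: 24.52
tcp_pos: [0.4429, 0.1028, 0.4156]
orientation: [3.057, 0.068, 0.678]
contact_force: [-0.6, 0.0, 0.5]
grip_width: 0.0598
gripper_force: 0.0
```

Call:
{"name": "send_rows", "arguments": {
  "deltas": [
    {"dx": 0,"dy": 0,"dz": 0,"rx": 0,"ry": 0,"rz": 0},
    {"dx": 0,"dy": 0,"dz": 0,"rx": 0,"ry": 0,"rz": 0},
    {"dx": 0,"dy": 0,"dz": 0,"rx": 0,"ry": 0,"rz": 0},
    {"dx": 0,"dy": 0,"dz": 0,"rx": 0,"ry": 0,"rz": 0},
    {"dx": 0,"dy": 0,"dz": 0,"rx": 0,"ry": 0,"rz": 0}
  ]
}}

```text
clock: 24.93
tcp_pos: [0.4429, 0.1028, 0.4156]
orientation: [3.057, 0.068, 0.678]
contact_force: [-0.7, 0.7, 0.1]
grip_width: 0.0597
gripper_force: 0.0
```

Call:
{"name": "send_rows", "arguments": {
  "deltas": [
    {"dx": 0,"dy": 0,"dz": 0,"rx": 0,"ry": 0,"rz": 0},
    {"dx": 0,"dy": 0,"dz": 0,"rx": 0,"ry": 0,"rz": 0},
    {"dx": 0,"dy": 0,"dz": 0,"rx": 0,"ry": 0,"rz": 0},
    {"dx": 0,"dy": 0,"dz": 0,"rx": 0,"ry": 0,"rz": 0},
    {"dx": 0,"dy": 0,"dz": 0,"rx": 0,"ry": 0,"rz": 0}
  ]
}}

```text
clock: 25.35
tcp_pos: [0.4429, 0.1028, 0.4156]
orientation: [3.057, 0.068, 0.678]
contact_force: [0.3, -0.0, 0.2]
grip_width: 0.0603
gripper_force: 0.0
```

Call:
{"name": "send_rows", "arguments": {
  "deltas": [
    {"dx": 0,"dy": 0,"dz": 0,"rx": 0,"ry": 0,"rz": 0},
    {"dx": 0,"dy": 0,"dz": 0,"rx": 0,"ry": 0,"rz": 0},
    {"dx": 0,"dy": 0,"dz": 0,"rx": 0,"ry": 0,"rz": 0},
    {"dx": 0,"dy": 0,"dz": 0,"rx": 0,"ry": 0,"rz": 0},
    {"dx": 0,"dy": 0,"dz": 0,"rx": 0,"ry": 0,"rz": 0}
  ]
}}

```text
clock: 25.77
tcp_pos: [0.4429, 0.1028, 0.4156]
orientation: [3.057, 0.068, 0.678]
contact_force: [-0.5, -0.2, 0.1]
grip_width: 0.0597
gripper_force: 0.0
```

```bash
python3 - <<'E'
from h import *
prev=None
for i in range(8):
    f=cam('scene');s=f['frame'].astype(int)
    for _ in range(3): cam('side')
    if prev is not None: print((abs(s-prev).max(-1)[130:340,180:460]>40).sum(),end=' ')
    prev=s
cv2.imwrite('pics/f.png',f['frame'])
E
```

```text
2 5 0 0 0 0 0
```

```bash
python3 -c "
from h import *
print(r.hand_in())"
```

```text
the job is handed in; nothing more can be done
None
```

I tightened the clamp screw until its clutch slipped (about 0.25 rad by my camera estimate) and hung both dippers still and clear of the table; the job is handed in, but the hand-in call returned no verdict.

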